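Fit the tube adapter and poise the sample over the reader

TASK

Get the tube reader ready for the next sample: set the black-and-blue adapter into the rectangular well in the reader's deck, square and all the way down, and let go of it. Then lift the red-capped tube out of the rack, carry it over the bottles without disturbing anything, and finish still holding it upright, centred over the adapter's bore with its round tip about a centimetre above the mouth. The reader takes its zero on the empty bore, so the tube must not touch the adapter or go in.

Things in the scene. Friction and masses are not known exactly. Their poses are not given: they have to be found in the camera images.
- reader: Fixed bench tube reader: white deck over a grey base, 146 x 116 mm, deck at 66 mm above the bench, with a grey sloping display panel (78 mm high at its back edge, which lies 50 mm in front of the well centre) along its front. Origin: centre of the underside; its x axis points from the panel to the back, y to its left, z up.
- reader_well (a point): Centre of the FLOOR of the rectangular well in the reader's deck, 40 mm above the bench. The well is 26 mm deep, 39 mm along the reader's x and 51 mm along its y, with a small lead-in at the rim. Same axes as the reader.
- adapter: Loose adapter standing upright, 90 g: black block 36 mm (its x) by 48 mm (y), 26 mm high, fits the well with 1.5 mm play a side; on it a blue grip boss 26 mm (x) by 36 mm (y), from 26 to 56 mm up. Bore 15 mm wide, 52 mm deep, open at the top. Origin: centre of the underside. Goes in either way round. Grip the boss across x, above the shoulder; seated, the shoulder is flush with the deck.
- bore_mouth (a point): Centre of the bore's mouth on top of the adapter's boss, 56 mm above the adapter's underside. It moves with the adapter.
- tube_red: Sample tube with a RED cap, standing in the rack: 85 mm tall, body 12.5 mm across with a rounded bottom, cap 14 mm across from 64 mm to 85 mm above the bottom; 12 g or so. Origin: bottom tip of the tube; z along the tube, up to the cap. Grip it by the cap. It stands loosely in its cell and may lean by a few degrees.
- tube_purple: Sample tube with a purple cap, same size as the red one, in the rack; leave it.
- tube_grey: Sample tube with a grey cap, 71 mm tall, in the rack; leave it.
- rack: Fixed black grid rack, 83 x 162 mm (x, y), 28 mm high, cells about 13 to 14 mm wide and 25 mm deep with a floor 3 mm above the bench. The three tubes stand in its middle row along its y, 62 mm apart, in any order. Origin: centre of the underside.
- bottle_tall: Brown bottle with blue cap, 47 mm across, 122 mm tall, loose, between rack and reader. Origin: centre of the underside.
- bottle_left: Brown bottle with blue cap, 47 mm across, 98 mm tall, loose, between rack and reader. Origin: centre of the underside.
- bottle_back: Brown bottle with blue cap, 47 mm across, 100 mm tall, loose, behind the other two. Origin: centre of the underside.
- vial: Small dark vial with a white cap, 33 mm across, 73 mm tall, loose. Origin: centre of the underside.
- timer: White bench timer lying flat, 62 x 66 x 18 mm, loose. Origin: centre of the underside.
Mind the look-alikes: they are no part of the job. Of the things that look like the adapter, the largest one is meant.

How it is judged:
On the way, in this order (a step that is already met when the one before it is completed fails the run):
1. the adapter sits square on the floor of the reader's well and has been let go, the red-capped tube still in the rack (z of adapter in the frame of reader_well below 0.002 m and horizontal distance between adapter and reader_well below 0.004 m and angle between the x axis of adapter and the x axis of reader, either way round below 0.1 rad and angle between adapter's own z axis and vertical below 0.05 rad and contact force between the fingers and adapter below 0.05 N and height (world z) of tube_red below 0.02 m), for 0.2 s.
2. the red-capped tube is held in the gripper, clear above the rack (height (world z) of tube_red above 0.05 m and contact force between the fingers and tube_red above 0.5 N), for 0.1 s.
At the end, for the whole second after the job is handed in: Adapter seated (within 2 mm of the well floor, 4 mm of centre, 0.1 rad square) and untouched; the gripper still holds the red-capped tube at rest, tip 3 to 18 mm above the bore mouth, within 3.5 mm of its axis, tilted under 0.1 rad, touching neither adapter nor reader (z of adapter in the frame of reader_well below 0.002 m and horizontal distance between adapter and reader_well below 0.004 m and angle between the x axis of adapter and the x axis of reader, either way round below 0.1 rad and angle between adapter's own z axis and vertical below 0.05 rad and contact force between each of the arm, the fingers and adapter below 0.05 N and contact force between the fingers and tube_red above 0.5 N and z of tube_red in the frame of bore_mouth between 0.003 and 0.018 m and horizontal distance between tube_red and bore_mouth below 0.0035 m and angle between tube_red's own z axis and vertical below 0.1 rad and linear speed of tube_red below 0.01 m/s and contact force between tube_red and adapter below 0.02 N and contact force between tube_red and reader below 0.02 N); the arm keeps its last pose, push and grip.
It fails at once if the red-capped tube touches the adapter or the reader (contact force between tube_red and adapter above 0.2 N or contact force between tube_red and reader above 0.2 N).
It fails at once if another tube, a bottle, the vial or the timer is knocked over or shifted (distance of any of tube_purple, tube_grey, bottle_tall, bottle_left, bottle_back, vial, timer from where it was at the start of the episode above 0.015 m).
It also fails if it takes over 64 s, if anything falls off the work surface, if the arm or the gripper's body presses on something with over 40 N, if the wrist force passes 120 N, or if a joint passes its speed limit or range.

ROBOT

A 6-joint arm with a two-finger parallel gripper is mounted at the origin on a cart in front of the work surface, level with it; the furniture and walls round the work are solid. World frame = base frame: x ahead of the robot, y to its left, z up, the work surface at z = 0. Lengths are in m, angles in rad, forces in N, time in s.
With the tool pointing down it reaches from about 0.35 to 0.725 m from the base axis. Payload 6 kg.
Tool frame: the origin (TCP) lies midway between the tips of the shut fingers; the grasp point (between the pads) lies 19 mm behind it; z points along the fingers, y is the direction in which the jaws open and shut (so a half turn about z gives the same grasp; the last joint's range is limited). The gripper opens to 85 mm and grips with 20 to 120 N. Pads are 22 mm wide; open, the fingers measure 114 mm over their backs; the gripper's body (76 mm by 85 mm) begins 54 mm behind the grasp point. The pads swing forward as they close: fully open they stand 13 mm farther back than shut.
Start: joints at [1.566, 0.04, 0.085, 0, -1.615, -0.334], TCP at [0.199, 0.566, 0.231] pointing down, gripper open.
Joint ranges: [-2.56, 2.56], [-1.29, 2.01], [-1.08, 1.49], [-3.29, 1.98], [-2.81, -0.18], [-2.99, 2.99]. Speed limits (rad/s): [2.57, 2.57, 3.01, 3.14, 3.14, 3.14].

INTERFACE

Orientations are given as [roll, pitch, yaw] about the fixed x, y, z axes, in that order (R = Rz(yaw) Ry(pitch) Rx(roll)).
In Python, from station import monitor, capture, ctrl, spot_in, cut_out, place_of gives the robot as it stands.
- The arm moves only by the shell command python3 -m pendant 'ROWS' [OPENING]. ROWS is JSON, a list of rows, each a list of 2 entries, a list of its own where there are three numbers: the shift along the tool's x, y, z in m, then the turn, a rotation vector about the tool's x, y, z in degrees. In form: [[[dx, dy, dz], [rx, ry, rz]], ...]. A call has exactly 5 rows; each row is the pose to reach, as a shift and turn from the pose commanded when the call began, along the tool's axes at that moment; what a row does not reach only later rows make up. A row lasts 1/8 s, in which the tool goes at most 62.5 mm and 10.7 degrees, less where a joint would pass 70% of its speed; a pose out of reach is approached as far as the arm can. A call with a gripper value outside its range is refused whole. OPENING is the opening in per cent of the stroke, from 0 (shut) to 100 (fully open), set as the call begins (- or left out, the last holds). The fingers move at their own pace and stop on an object; the grip force is fixed at half the most. Time passes only in rows, so rows that repeat a pose let the fingers close, or fill a call up. It gives the time, the measured TCP pose, the force and the opening at its end, in the units of the state.
- monitor.observe(): the state, without advancing time (a new reading comes with each control period).
- capture(name): name is "side" or "top" or "wrist"; returns a dict with "frame" (400x640x3 uint8, red, green, blue), "fx", "fy", "cx", "cy" (pixels), "R" (3x3) and "t" (3): a world point X has camera coordinates R X + t. Camera axes: x right, y down, z forward; pixel columns grow to the right and rows downward; lengths in m; the calibration is good to about 2 mm. A picture is of the moment at which its call begins. There is no depth.
- ctrl.hand_in(): hands the job in, once; it reports no verdict.
Trained networks look in a picture, given as the dict that the camera call returned (one of the last four; its "shot" number tells which), for a name from the list of things; names that differ only in an ending like _2 or _b are one class to them, and where a whole thing is asked for, a point or a joint stands for the part that bears it (a point fixed in the world has none). Each returns a list of dicts, best first, with "conf" (0 to 1); they miss things now and then, are a little off and sometimes report something else, mostly with a low value. They report only what shows in the picture. A call takes as long as a camera call. They do not tell look-alikes from the thing itself.
- spot_in(picture, label): "centre" ([x, y, z] in m, in the coordinates of the camera as it stood for that picture, good to about 4 mm: the middle of the surface that is visible of it).
- cut_out(picture, label): "region" (400x640 bool, what is visible of it).
- place_of(picture, label): "centre" ([x, y, z] in m, in the coordinates of the camera as it stood for that picture, good to about 4 mm: a listed point, or the origin of a listed thing).
The state is a dict: "clock": time; "q": joint angles; "joint_vel": joint speeds; "tau": joint torques, N m; "position": TCP position; "ee_rot": TCP orientation; "contact_force": force on the tool from outside, world axes, zero at the start; "wrist_torque": the same for the moment, N m; "finger_gap": opening from 0.0 (shut) to 1.0 (fully open).
Only numpy, scipy, OpenCV 4.12 (cv2) and the standard library are available. Lean on these libraries where they do the work, as an engineer would, in place of code of your own. Each camera call takes 0.05 s, during which the arm holds its last target.

## Working session

There is one attempt and no reset: what is moved stays moved. The work goes in short steps, Python scripts to look and compute and a shell command to move; the robot and the scene stay as the last step left them, time stands still between calls to the robot, and variables do not carry over. Pictures are saved under pics/ and viewed, and the job is handed in when it is done.

```bash
ls; mkdir -p pics; python3 - <<'E'
from station import monitor, capture
import cv2
s=monitor.observe(); print(s)
for n in ["side","top","wrist"]:
    p=capture(n); cv2.imwrite(f"pics/{n}0.png",p["frame"][:,:,::-1]); print(n,p["fx"],p["cx"],p["cy"],p["R"],p["t"],p["shot"])
E
```

```text
pics
{'clock': 0.0, 'q': array([ 1.56572748e+00,  4.08151784e-02,  8.38138103e-02, -4.52764540e-04,
       -1.61550529e+00, -3.33711479e-01]), 'joint_vel': array([ 5.32726538e-04, -1.50042683e-03, -3.56712596e-04, -1.49831763e-03,
        4.81346315e-05, -8.98507552e-04]), 'tau': array([-1.23795389e-04, -3.68208325e+01,  3.47425675e+01,  6.93238378e+00,
       -5.31164740e-03,  8.26958342e-06]), 'position': array([0.19921269, 0.56561597, 0.23028075]), 'ee_rot': array([ 3.13982851e+00, -1.32829983e-04, -3.38760362e-01]), 'contact_force': array([ 0.26476774, -0.01058169, -0.21923635]), 'wrist_torque': array([ 0.04331969,  0.00427135, -0.00186   ]), 'finger_gap': 0.9967788417608215}
side 361.93017164591555 322.87733499722356 197.4826763937871 [[ 0.99737622  0.0722818  -0.00400259]
 [ 0.02426528 -0.38589116 -0.92222514]
 [-0.06820465  0.9197083  -0.3866326 ]] [-0.53078586  0.08103182  0.8948739 ] 1
top 371.22580161432126 317.02762814803765 205.6845566394711 [[ 0.02677195 -0.99950449 -0.01655378]
 [-0.98585778 -0.02365869 -0.16590573]
 [ 0.16543188  0.0207613  -0.98600267]] [0.05924046 0.54741843 0.93375317] 2
wrist 333.3147564898462 313.3245501970347 201.73973478662646 [[-0.33198432 -0.94328354  0.00160345]
 [-0.90951327  0.32054888  0.26463944]
 [-0.25014401  0.08639779 -0.9643461 ]] [ 0.59934219 -0.03594499  0.37786842] 3
```

View pics/side0.png

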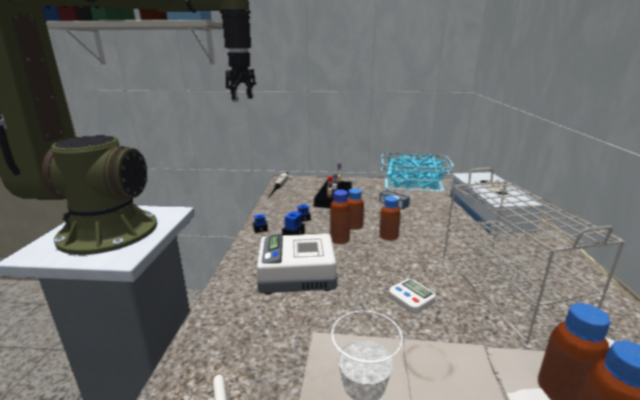

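View pics/top0.png

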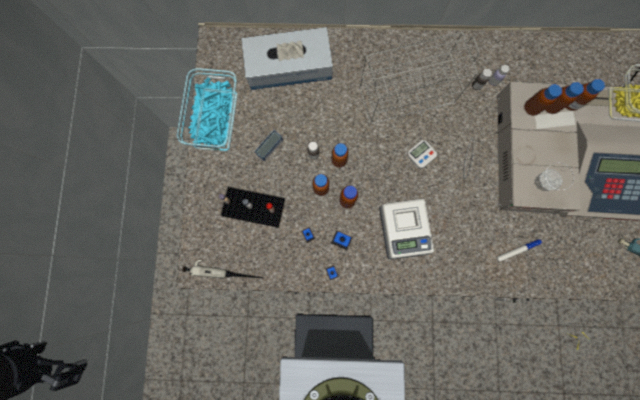

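View pics/wrist0.png

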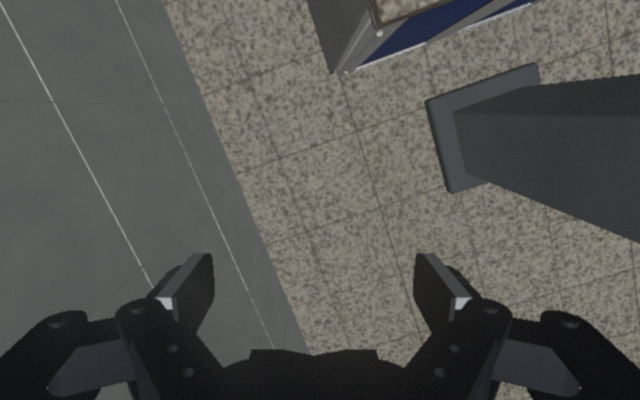

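The top view shows the reader at (407,228). Three adapter look-alikes sit at (342,240) (largest), (308,234) and (333,272). The rack is at (253,207) with the red cap at (270,208), and bottles are at (321,184), (348,196) and (340,155). The vial is at (313,148) and the timer at (423,152). The wrist view shows only floor.

```bash
cat > h.py <<'E'
import numpy as np, cv2
from station import monitor, capture, ctrl, spot_in, cut_out, place_of
def w(p,c): return np.array(p["R"]).T@(np.array(c)-np.array(p["t"]))
def pix(p,X):
    c=np.array(p["R"])@np.array(X)+p["t"]; return np.array([p["fx"]*c[0]/c[2]+p["cx"],p["fy"]*c[1]/c[2]+p["cy"]])
def ray(p,uv,z):
    R=np.array(p["R"]);d=R.T@np.array([(uv[0]-p["cx"])/p["fx"],(uv[1]-p["cy"])/p["fy"],1]);o=-R.T@np.array(p["t"])
    return o+d*(z-o[2])/d[2]
def show(n,p,box=None,s=1,marks=()):
    f=p["frame"][:,:,::-1].copy()
    for m in marks: cv2.circle(f,tuple(int(round(v)) for v in m),1,(0,255,0),-1)
    if box: f=f[box[1]:box[3],box[0]:box[2]]
    cv2.imwrite(f"pics/{n}.png",cv2.resize(f,None,fx=s,fy=s,interpolation=cv2.INTER_CUBIC))
E
python3 - <<'E'
from h import *
np.set_printoptions(precision=4,suppress=True)
for n in ["top","side"]:
    p=capture(n)
    if n=="top": show("topz",p,(210,130,450,290),3.3)
    for l in "reader reader_well adapter bore_mouth tube_red tube_purple tube_grey rack bottle_tall bottle_left bottle_back vial timer".split():
        for d in place_of(p,l)[:4]: 
            if d["conf"]>.2: X=w(p,d["centre"]);print(n,l,round(d["conf"],2),X,pix(p,X).round())
E
```

```text
top reader 0.91 [ 0.492  -0.1613 -0.0003] [403. 230.]
top reader 0.72 [0.5355 0.1983 0.0019] [272. 211.]
top reader_well 0.97 [ 0.5099 -0.1544  0.0399] [403. 222.]
top adapter 0.67 [0.4702 0.0936 0.0019] [309. 236.]
top adapter 0.61 [ 0.463   0.0055 -0.0008] [341. 239.]
top adapter 0.45 [ 0.372   0.0353 -0.0029] [330. 273.]
top bore_mouth 0.48 [0.4518 0.0058 0.0538] [342. 242.]
top bore_mouth 0.43 [0.3688 0.0336 0.0354] [331. 274.]
top bore_mouth 0.43 [0.4696 0.0966 0.0397] [307. 234.]
top tube_red 0.54 [0.5375 0.1974 0.0027] [272. 210.]
top tube_purple 0.36 [0.551  0.3208 0.0004] [228. 204.]
top rack 0.68 [0.5457 0.2528 0.0012] [252. 207.]
top bottle_tall 0.86 [ 0.5704 -0.0135 -0.0019] [349. 201.]
top bottle_back 0.73 [ 0.6893  0.0125 -0.0004] [340. 159.]
top vial 0.74 [0.4569 0.0105 0.0551] [340. 240.]
top vial 0.57 [ 0.7063  0.0897 -0.0035] [313. 153.]
top timer 0.79 [ 0.704  -0.2172 -0.0041] [421. 156.]
side reader 0.79 [ 0.4883 -0.1582 -0.0004] [295. 275.]
side reader_well 0.63 [ 0.515  -0.1579  0.0356] [308. 260.]
side reader_well 0.51 [ 0.4877 -0.1593 -0.0041] [295. 277.]
side adapter 0.9 [ 0.4605  0.0066 -0.0002] [293. 235.]
side adapter 0.82 [ 0.3782  0.0308 -0.001 ] [262. 229.]
side adapter 0.49 [ 0.473   0.0976 -0.0001] [303. 218.]
side bore_mouth 0.89 [0.4605 0.0069 0.0538] [293. 214.]
side bore_mouth 0.8 [0.3742 0.0331 0.0386] [259. 215.]
side bore_mouth 0.73 [0.4742 0.095  0.0363] [303. 206.]
side tube_red 0.52 [ 0.5356  0.1981 -0.0026] [329. 204.]
side tube_purple 0.38 [ 0.5573  0.321  -0.0001] [338. 188.]
side tube_grey 0.38 [0.5458 0.2546 0.0024] [333. 195.]
side rack 0.9 [ 0.5487  0.2487 -0.0059] [334. 199.]
side bottle_tall 0.97 [ 0.5687 -0.01   -0.0015] [338. 240.]
side bottle_left 0.8 [ 0.6037  0.0648 -0.0013] [353. 226.]
side bottle_left 0.6 [0.4622 0.009  0.0548] [293. 214.]
side bottle_back 0.95 [0.6859 0.015  0.0035] [388. 235.]
side timer 0.74 [ 0.7073 -0.2113 -0.0011] [411. 298.]
```

View pics/topz.png

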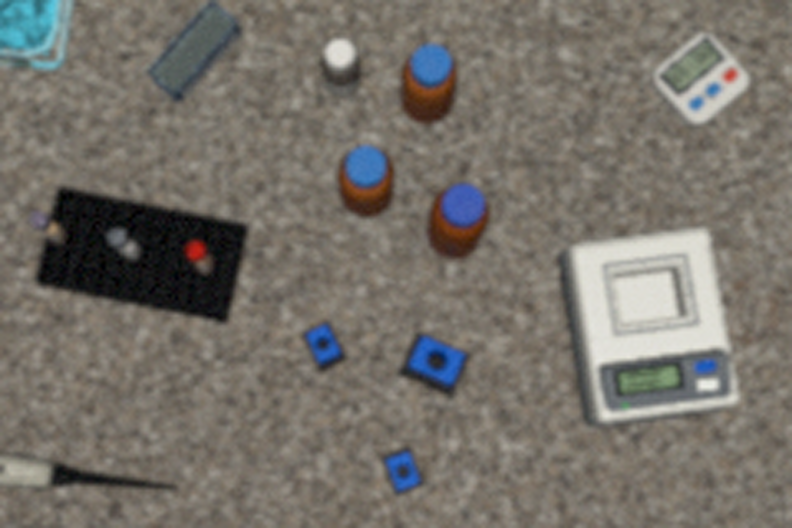

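```bash
cat >> h.py <<'E'
from scipy.spatial.transform import Rotation as Ro
def togo(pos,yawdeg):
    "shift (m) and rotvec (deg) in tool axes from current measured pose"
    s=monitor.observe(); R=Ro.from_euler('xyz',s["ee_rot"])
    T=Ro.from_euler('xyz',[np.pi,0,np.radians(yawdeg)])
    print("now",s["position"].round(4),np.degrees(s["ee_rot"]).round(2),"t",round(s["clock"],2),"gap",round(s["finger_gap"],3),"F",s["contact_force"].round(2),"q",s["q"].round(2))
    print("shift",(R.inv().apply(np.array(pos)-s["position"])).round(4),"turn",np.degrees((R.inv()*T).as_rotvec()).round(2))
E
python3 - <<'E'
from h import *
togo([.461,.006,.19],-109)
E
```

```text
now [0.1994 0.5659 0.2313] [180.    -0.   -19.41] t 1.55 gap 1.001 F [-0.62 -0.52  0.12] q [ 1.57  0.04  0.08  0.   -1.62 -0.33]
shift [0.4328 0.4411 0.0413] turn [ 0.000e+00 -1.000e-02  8.959e+01]
```

```bash
python3 -m pendant '[[[0.04,0.04,0],[0,0,10]],[[0.08,0.08,0],[0,0,20]],[[0.12,0.12,0],[0,0,30]],[[0.16,0.16,0],[0,0,40]],[[0.2,0.205,0.01],[0,0,50]]]' 60
python3 - <<'E'
from h import *
togo([.461,.006,.19],-109)
E
```

```text
clock: 2.17
position: [0.3206, 0.3047, 0.2221]
ee_rot: [-3.14, 0.001, -1.217]
contact_force: [0.6, -0.6, -0.2]
finger_gap: 0.6
now [0.3206 0.3047 0.2221] [-1.799e+02  7.000e-02 -6.971e+01] t 2.17 gap 0.6 F [ 0.57 -0.62 -0.22] q [ 1.22 -0.4  -0.31  0.   -1.65 -0.87]
shift [ 0.3289 -0.0281  0.0317] turn [-0.07  0.1  39.29]
```

```bash
python3 -m pendant '[[[0.06,-0.005,0.005],[0,0,10]],[[0.12,-0.01,0.01],[0,0,20]],[[0.18,-0.016,0.02],[0,0,30]],[[0.24,-0.02,0.025],[0,0,39.3]],[[0.3,-0.026,0.03],[0,0,39.3]]]'
python3 -m pendant '[[[0.028,-0.002,0.002],[0,0,0]],[[0.028,-0.002,0.002],[0,0,0]],[[0.028,-0.002,0.002],[0,0,0]],[[0.028,-0.002,0.002],[0,0,0]],[[0.028,-0.002,0.002],[0,0,0]]]'
python3 - <<'E'
from h import *
togo([.461,.006,.19],-109)
p=capture("wrist"); show("w1",p)
for l in ["adapter","bore_mouth","reader_well","reader"]:
    for d in place_of(p,l)[:4]:
        X=w(p,d["centre"]);print(l,round(d["conf"],2),X.round(4),pix(p,X).round())
E
```

```text
clock: 2.8
position: [0.4502, 0.0324, 0.1917]
ee_rot: [-3.14, 0.001, -1.899]
contact_force: [1.3, 1.1, 0.2]
finger_gap: 0.598
clock: 3.42
position: [0.4427, 0.008, 0.1894]
ee_rot: [-3.142, 0.0, -1.896]
contact_force: [-0.2, -0.1, 0.2]
finger_gap: 0.604
now [0.4427 0.008  0.1894] [-180.      0.   -108.62] t 3.42 gap 0.604 F [-0.18 -0.1   0.25] q [ 0.48 -0.4  -0.37  0.   -1.6  -0.8 ]
shift [-0.0039 -0.018  -0.0006] turn [-0.    0.    0.38]
adapter 0.89 [ 0.4588  0.0102 -0.0018] [297. 185.]
adapter 0.78 [0.4723 0.0943 0.0022] [311. 262.]
adapter 0.66 [0.3745 0.0316 0.0011] [383. 179.]
bore_mouth 0.78 [0.472  0.1004 0.0416] [313. 285.]
bore_mouth 0.72 [0.3716 0.0304 0.0395] [394. 186.]
bore_mouth 0.63 [0.4594 0.0084 0.0583] [293. 199.]
reader_well 0.96 [ 0.5125 -0.156   0.0403] [161.  23.]
reader 0.61 [ 4.868e-01 -1.621e-01 -4.000e-04] [204.  18.]
```

View pics/w1.png

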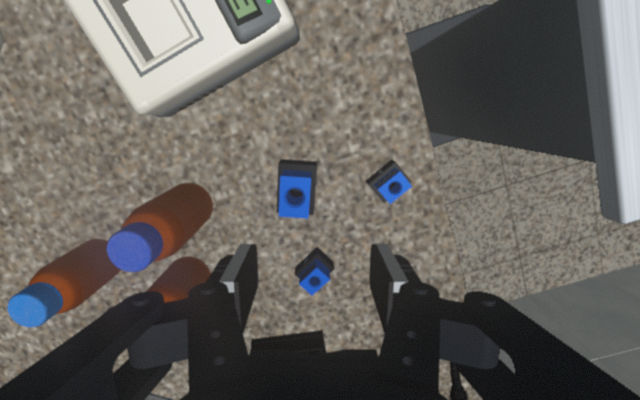

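The wrist view shows the large adapter at (297,190), almost square to the jaws. The small ones are at (390,183) and (315,270). Next I'll fit the boss top and the well rim.

```bash
python3 - <<'E'
from h import *
for n in ["wrist","top"]:
    p=capture(n)
    f=p["frame"].astype(int); m=((f[:,:,2]>110)&(f[:,:,2]-f[:,:,0]>70)).astype(np.uint8)
    X=[.459,.008,.056]; u=pix(p,X)
    k,lab,st,_=cv2.connectedComponentsWithStats(m)
    d=[(np.hypot(*(_[i]-u)),i) for i in range(1,k) if st[i,4]>20]; i=min(d)[1]
    c=cv2.findContours((lab==i).astype(np.uint8),cv2.RETR_EXTERNAL,cv2.CHAIN_APPROX_NONE)[0][0][:,0]
    W=np.array([ray(p,q,.056)[:2] for q in c])*1000
    r=cv2.minAreaRect(W.astype(np.float32)); print(n,st[i,4],r)
    if n=="wrist": show("w2",p,(60,0,320,230),3)
E
```

```text
wrist 1068 ((457.968994140625, 7.447389602661133), (36.58021926879883, 26.51498794555664), 67.70184326171875)
top 110 ((614.5379028320312, 65.62950134277344), (29.848825454711914, 29.10469627380371), 1.3197531700134277)
```

View pics/w2.png

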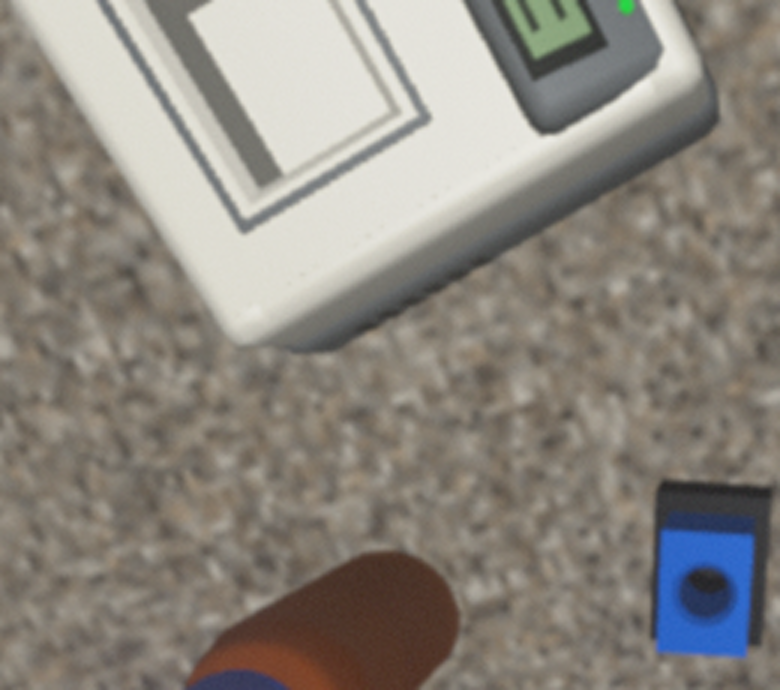

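```bash
python3 - <<'E'
from h import *
togo([.458,.0074,.03],-112)
E
```

```text
now [0.4426 0.0073 0.1893] [-1.800e+02 -1.000e-02 -1.087e+02] t 3.77 gap 0.602 F [0.1  0.38 0.17] q [ 0.48 -0.4  -0.37  0.   -1.6  -0.8 ]
shift [-0.0051 -0.0145  0.1593] turn [-0.   -0.01  3.3 ]
```

```bash
python3 -m pendant '[[[-0.005,-0.0145,0.03],[0,0,3.3]],[[-0.005,-0.0145,0.07],[0,0,3.3]],[[-0.005,-0.0145,0.11],[0,0,3.3]],[[-0.005,-0.0145,0.11],[0,0,3.3]],[[-0.005,-0.0145,0.11],[0,0,3.3]]]'
python3 - <<'E'
from h import *
togo([.458,.0074,.03],-112)
p=capture("wrist"); show("w3",p)
p=capture("side"); show("s3",p,(200,150,440,310),3)
E
```

```text
clock: 4.4
position: [0.4589, 0.0073, 0.0813]
ee_rot: [-3.139, 0.001, -1.955]
contact_force: [0.2, -0.1, 0.5]
finger_gap: 0.599
now [0.4589 0.0073 0.0813] [-1.7987e+02  4.0000e-02 -1.1200e+02] t 4.4 gap 0.599 F [ 0.22 -0.12  0.47] q [ 0.46 -0.32 -0.52  0.   -1.38 -0.84]
shift [0.0002 0.001  0.0513] turn [-0.13  0.04 -0.  ]
```

View pics/w3.png

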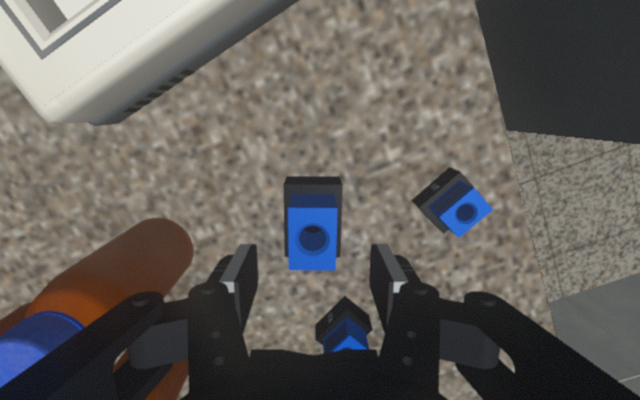

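View pics/s3.png

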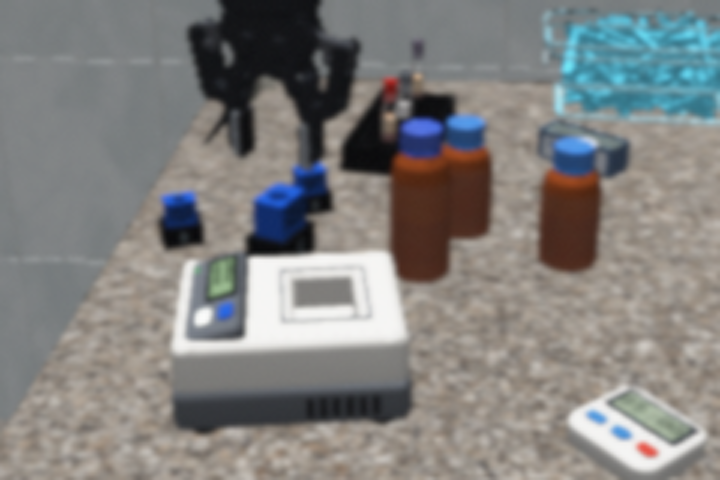

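Jaws are square and centred on the boss at (312,238); the side view shows free space around the fingers. I'll re-fit once, then go down.

```bash
cat >> h.py <<'E'
def boss(p,X,z=.056):
    f=p["frame"].astype(int); m=((f[:,:,2]>110)&(f[:,:,2]-f[:,:,0]>70)).astype(np.uint8)
    u=pix(p,[X[0],X[1],z]); k,lab,st,ce=cv2.connectedComponentsWithStats(m)
    i=min((np.hypot(*(ce[i]-u)),i) for i in range(1,k) if st[i,4]>20)[1]
    c=cv2.findContours((lab==i).astype(np.uint8),cv2.RETR_EXTERNAL,cv2.CHAIN_APPROX_NONE)[0][0][:,0]
    W=np.array([ray(p,q,z)[:2] for q in c])*1000
    return cv2.minAreaRect(W.astype(np.float32))
E
python3 - <<'E'
from h import *
p=capture("wrist"); r=boss(p,[.458,.007]); print(r); togo([r[0][0]/1000,r[0][1]/1000,.031],-112)
E
```

```text
((457.9975891113281, 7.664499282836914), (36.5477409362793, 26.27583122253418), 67.40984344482422)
now [0.459  0.0076 0.0814] [-1.7985e+02  1.1000e-01 -1.1200e+02] t 4.55 gap 0.603 F [-0.95  0.12  0.39] q [ 0.46 -0.32 -0.52  0.   -1.38 -0.84]
shift [0.0004 0.0011 0.0504] turn [-0.15  0.11 -0.  ]
```

```bash
python3 -m pendant '[[[0,0.001,0.02],[0,0,0.5]],[[0,0.001,0.04],[0,0,0.5]],[[0,0.001,0.05],[0,0,0.5]],[[0,0.001,0.05],[0,0,0.5]],[[0,0.001,0.05],[0,0,0.5]]]'
python3 -m pendant '[[[0,0,0],[0,0,0]],[[0,0,0],[0,0,0]],[[0,0,0],[0,0,0]],[[0,0,0],[0,0,0]],[[0,0,0],[0,0,0]]]' 0
python3 - <<'E'
from h import *
togo([.458,.0074,.03],-112)
p=capture("wrist"); show("w4",p,(160,120,480,360),2)
E
```

```text
clock: 5.18
position: [0.4577, 0.0078, 0.0305]
ee_rot: [-3.14, 0.001, -1.964]
contact_force: [0.5, -0.4, 0.9]
finger_gap: 0.599
clock: 5.8
position: [0.4577, 0.0078, 0.0302]
ee_rot: [-3.14, 0.001, -1.963]
contact_force: [-0.2, 0.7, 5.8]
finger_gap: 0.291
now [0.4577 0.0078 0.0302] [-1.7992e+02  4.0000e-02 -1.1250e+02] t 5.8 gap 0.291 F [-0.23  0.73  5.81] q [ 0.46 -0.29 -0.59  0.   -1.27 -0.85]
shift [ 0.0002 -0.0004  0.0002] turn [-0.09  0.04 -0.5 ]
```

View pics/w4.png

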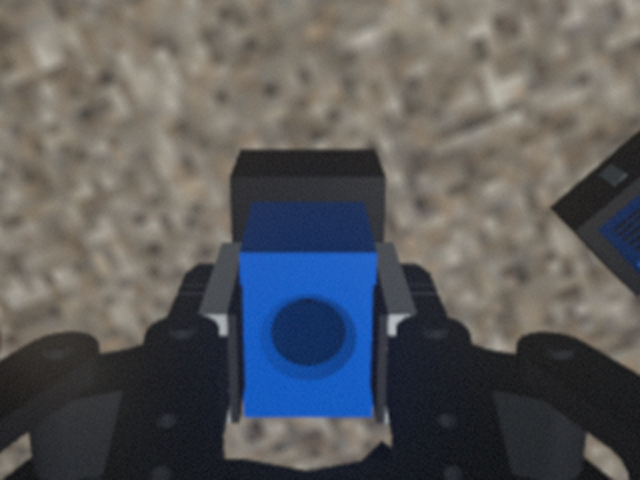

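Held, gap 0.291 (about 25 mm). Lifting.

```bash
python3 -m pendant '[[[0,0,-0.01],[0,0,0]],[[0,0,-0.04],[0,0,0]],[[0,0,-0.08],[0,0,0]],[[0,0,-0.12],[0,0,0]],[[0,0,-0.12],[0,0,0]]]'
python3 - <<'E'
from h import *
togo([.495,-.09,.15],-87)
E
```

```text
clock: 6.48
position: [0.4584, 0.0079, 0.1529]
ee_rot: [-3.137, 0.003, -1.964]
contact_force: [-0.4, 0.2, -0.6]
finger_gap: 0.294
now [0.4584 0.0079 0.1529] [-179.75    0.19 -112.51] t 6.47 gap 0.294 F [-0.43  0.2  -0.65] q [ 0.46 -0.35 -0.41  0.   -1.51 -0.85]
shift [ 0.0764 -0.0713  0.003 ] turn [ -0.29   0.14 -25.51]
```

```bash
python3 -m pendant '[[[0.025,-0.025,0],[0,0,-8]],[[0.05,-0.05,0],[0,0,-16]],[[0.076,-0.071,0.003],[0,0,-25.5]],[[0.076,-0.071,0.003],[-0.2,0.1,-25.5]],[[0.076,-0.071,0.003],[-0.2,0.1,-25.5]]]'
python3 - <<'E'
from h import *
togo([.51,-.156,.15],-87)
p=capture("wrist"); show("w5",p)
for d in place_of(p,"reader_well"): print(d["conf"],w(p,d["centre"]))
E
```

```text
clock: 7.1
position: [0.493, -0.0896, 0.1454]
ee_rot: [3.136, -0.001, -1.521]
contact_force: [0.4, 0.3, -1.2]
finger_gap: 0.293
now [ 0.493  -0.0896  0.1454] [ 1.7968e+02 -5.0000e-02 -8.7120e+01] t 7.1 gap 0.293 F [ 0.36  0.32 -1.24] q [ 0.22 -0.22 -0.31 -0.   -1.48 -0.17]
shift [ 0.0671 -0.0136 -0.0046] turn [ 0.32 -0.05 -0.12]
0.58 [ 0.5126302  -0.15541293  0.03916449]
```

View pics/w5.png

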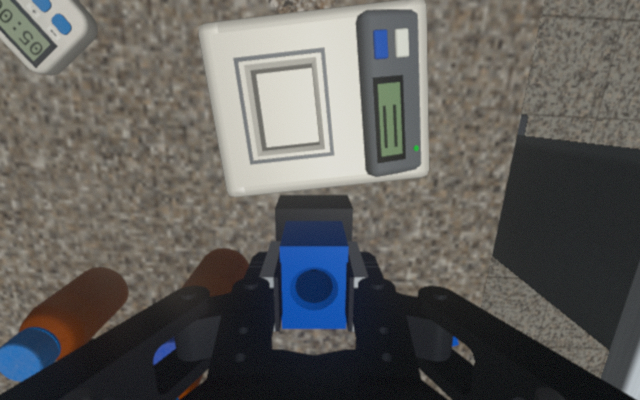

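The well ring is at about (237–332, 50–163) in full view, with the held adapter below it at (314,285). Zooming for an exact fit.

```bash
python3 - <<'E'
from h import *
p=capture("wrist"); show("w6",p,(225,40,345,175),4.4)
np.savez("w6.npz",**{k:p[k] for k in("R","t","fx","fy","cx","cy","frame")})
for z in(.066,.04):
  for q in[(-.0255,.0195),(.0255,.0195),(.0255,-.0195),(-.0255,-.0195)]:
    pass
E
```

```text
(no output)
```

View pics/w6.png

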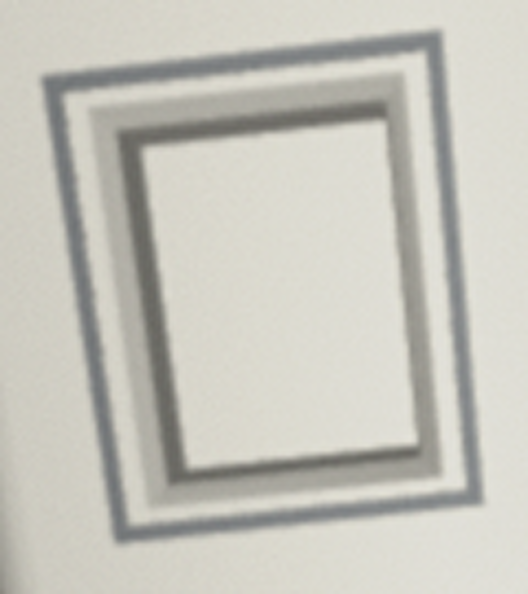

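```bash
cat > rect.py <<'E'
from h import *
def rect(p,cs,z,o=(225,40),s=4.4):
    P=np.array([ray(p,((c[0]+.5)/s-.5+o[0],(c[1]+.5)/s-.5+o[1]),z) for c in cs])
    m=P.mean(0); e=(P[1]-P[0]+P[2]-P[3])/2; g=(P[3]-P[0]+P[2]-P[1])/2
    print("z",z,"centre",m.round(4),"w",np.linalg.norm(e).round(4),np.degrees(np.arctan2(e[1],e[0])).round(2),"h",np.linalg.norm(g).round(4),np.degrees(np.arctan2(g[1],g[0])).round(2))
E
python3 - <<'E'
from rect import *
p=np.load("w6.npz")
rect(p,[(42,77),(440,31),(483,505),(118,543)],.066)
rect(p,[(90,107),(403,72),(441,474),(150,507)],.066)
rect(p,[(118,132),(384,103),(420,452),(170,485)],.064)
rect(p,[(142,148),(387,118),(420,447),(187,470)],.04)
q=dict(p); print(pix(q,[.4930,-.0896,.15]))
E
```

```text
z 0.066 centre [ 0.5122 -0.1563  0.066 ] w 0.056 -170.99 h 0.0663 99.3
z 0.066 centre [ 0.5122 -0.1565  0.066 ] w 0.0444 -170.83 h 0.0566 99.03
z 0.064 centre [ 0.5121 -0.1563  0.064 ] w 0.0383 -170.38 h 0.05 99.22
z 0.04 centre [ 0.512  -0.1562  0.04  ] w 0.0393 -170.95 h 0.0514 99.03
[310.34563726 260.82306039]
```

```bash
cat >> h.py <<'E'
def held(p):
    s=monitor.observe(); z=s["position"][2]+.0258
    r=boss(p,s["position"],z); d=np.array([*np.array(r[0])/1000,z])-s["position"]
    R=Ro.from_euler('xyz',s["ee_rot"]); print("boss",np.round(r[0],1),np.round(r[1],1),round(r[2],2),"in tool mm",(R.inv().apply(d)*1000).round(1),"yaw tool",np.degrees(s["ee_rot"][2]).round(2))
E
python3 - <<'E'
from h import *
p=capture("wrist"); held(p); show("w7",p,(230,180,400,350),4)
togo([.512,-.1563,.15],-80.9)
E
```

```text
boss [491.5 -88.2] [25.9 35.8] 3.11 in tool mm [ -0.9   2.  -25.8] yaw tool -86.98
now [ 0.4934 -0.0891  0.1464] [ 1.798e+02 -5.000e-02 -8.698e+01] t 7.3 gap 0.296 F [-0.84 -1.16 -0.67] q [ 0.22 -0.22 -0.31  0.   -1.48 -0.17]
shift [ 0.0681 -0.015  -0.0036] turn [ 0.21 -0.04 -6.08]
```

View pics/w7.png

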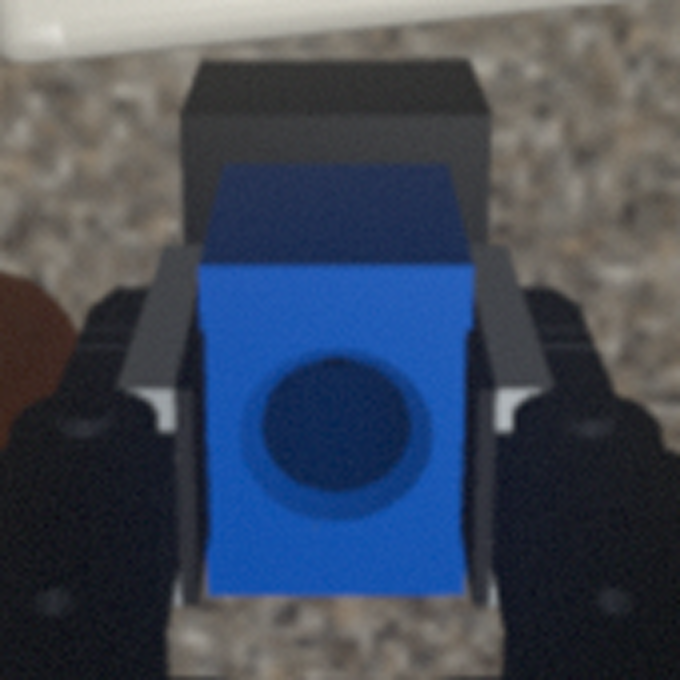

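```bash
python3 - <<'E'
from h import *
togo([.5141,-.1569,.115],-80.9)
E
```

```text
now [ 0.4934 -0.0891  0.1464] [ 1.798e+02 -5.000e-02 -8.698e+01] t 7.3 gap 0.296 F [-0.84 -1.16 -0.67] q [ 0.22 -0.22 -0.31  0.   -1.48 -0.17]
shift [ 0.0688 -0.0172  0.0314] turn [ 0.21 -0.04 -6.08]
```

```bash
python3 -m pendant '[[[0.03,-0.008,0],[0,0,-3]],[[0.06,-0.015,0],[0,0,-6]],[[0.069,-0.017,0.02],[0.1,0,-6.1]],[[0.069,-0.017,0.031],[0.1,0,-6.1]],[[0.069,-0.017,0.031],[0.1,0,-6.1]]]'
python3 - <<'E'
from h import *
togo([.5141,-.1569,.115],-80.9)
p=capture("wrist"); held(p); show("w8",p)
p=capture("side"); show("s8",p,(240,190,360,310),5)
p=capture("top"); show("t8",p,(340,170,460,290),5); print(pix(p,[.5141,-.1569,.115]))
E
```

```text
clock: 7.92
position: [0.5134, -0.1571, 0.1145]
ee_rot: [3.138, -0.0, -1.412]
contact_force: [-0.3, -0.2, -0.9]
finger_gap: 0.298
now [ 0.5134 -0.1571  0.1145] [ 1.7978e+02 -2.0000e-02 -8.0890e+01] t 7.92 gap 0.298 F [-0.33 -0.24 -0.89] q [ 0.08 -0.11 -0.27  0.   -1.41  0.08]
shift [-0.0001 -0.0007 -0.0005] turn [ 0.22 -0.02  0.01]
boss [ 511.6 -156.8] [25.6 35.6] 9.24 in tool mm [ -0.7   2.2 -25.8] yaw tool -80.87
[410.81506585 216.06304643]
```

View pics/w8.png

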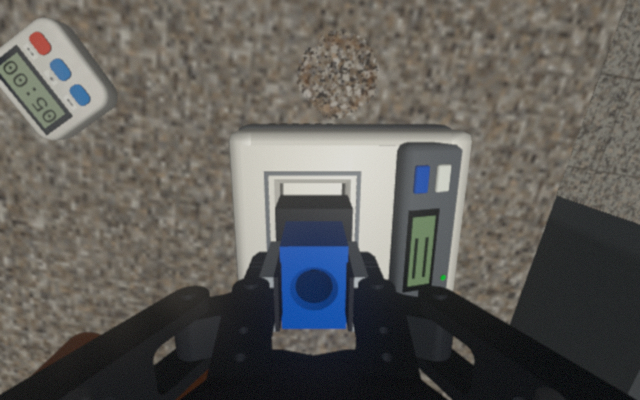

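View pics/s8.png

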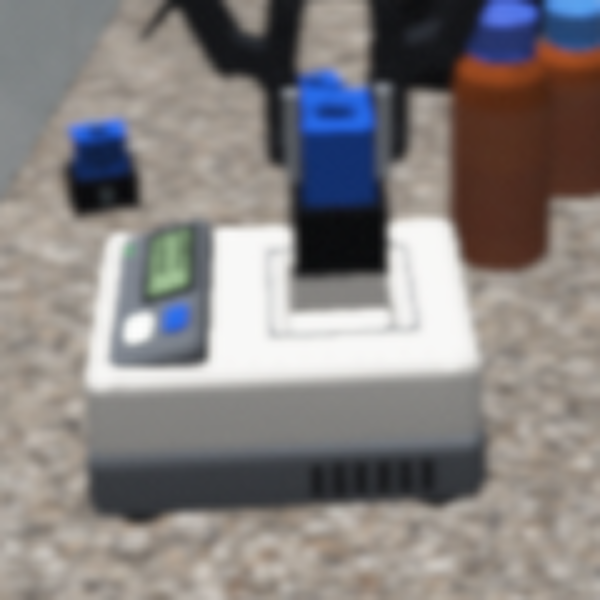

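Wrist view: well frame centred at u≈313 and block at u≈314. Side view: the block is lined up over the well. Lowering, watching force.

```bash
python3 -m pendant '[[[-0.0005,-0.0005,0.006],[0.2,0,0]],[[-0.0005,-0.0005,0.012],[0.2,0,0]],[[-0.0005,-0.0005,0.018],[0.2,0,0]],[[-0.0005,-0.0005,0.022],[0.2,0,0]],[[-0.0005,-0.0005,0.022],[0.2,0,0]]]'
python3 - <<'E'
from h import *
togo([.5137,-.1565,.0702],-80.9)
p=capture("side"); show("s9",p,(240,190,360,310),5)
E
```

```text
clock: 8.7
position: [0.5141, -0.1573, 0.0928]
ee_rot: [-3.141, -0.001, -1.412]
contact_force: [-0.2, -1.7, -1.3]
finger_gap: 0.289
now [ 0.5141 -0.1573  0.0928] [-1.7997e+02 -3.0000e-02 -8.0920e+01] t 8.7 gap 0.289 F [-0.21 -1.69 -1.3 ] q [ 0.08 -0.1  -0.3   0.   -1.37  0.08]
shift [-0.0008  0.0003  0.0226] turn [-0.03 -0.03 -0.02]
```

View pics/s9.png

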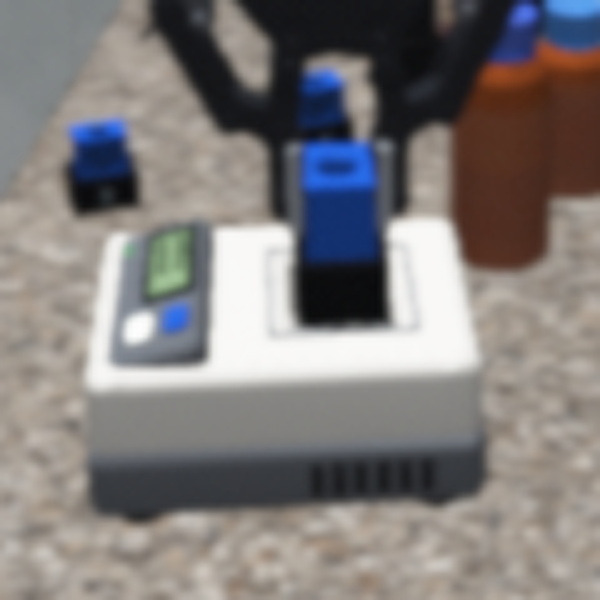

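```bash
python3 -m pendant '[[[0,0,0.005],[0,0,0]],[[0,0,0.01],[0,0,0]],[[0,0,0.015],[0,0,0]],[[0,0,0.015],[0,0,0]],[[0,0,0.015],[0,0,0]]]'
python3 - <<'E'
from h import *
togo([.5137,-.1565,.0702],-80.9)
p=capture("side"); show("s10",p,(240,190,360,310),5)
E
```

```text
clock: 9.38
position: [0.5145, -0.1573, 0.0785]
ee_rot: [-3.14, -0.001, -1.412]
contact_force: [-0.5, -0.1, -0.3]
finger_gap: 0.291
now [ 0.5145 -0.1573  0.0785] [-1.7991e+02 -5.0000e-02 -8.0910e+01] t 9.38 gap 0.291 F [-0.47 -0.09 -0.29] q [ 0.08 -0.09 -0.32  0.   -1.34  0.08]
shift [-0.0009  0.0006  0.0083] turn [-0.09 -0.05 -0.01]
```

View pics/s10.png

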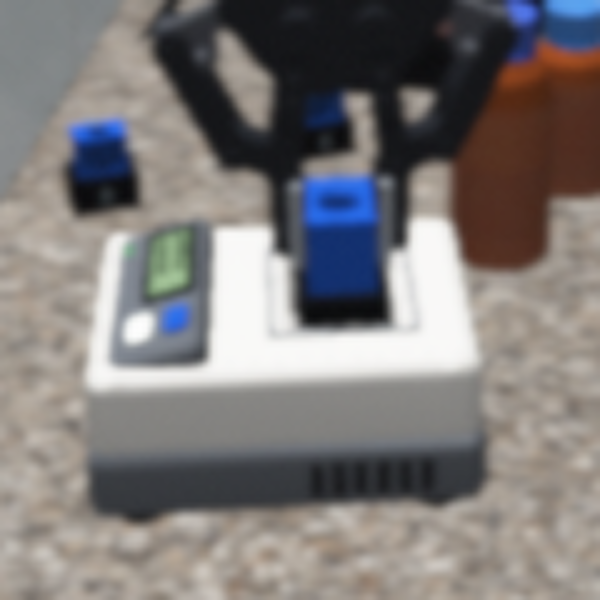

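It's most of the way in with no force. Lowering the rest.

```bash
python3 -m pendant '[[[0,0,0.004],[0,0,0]],[[0,0,0.007],[0,0,0]],[[0,0,0.009],[0,0,0]],[[0,0,0.009],[0,0,0]],[[0,0,0.009],[0,0,0]]]'
python3 - <<'E'
from h import *
togo([.5137,-.1565,.0702],-80.9)
E
```

```text
clock: 10.05
position: [0.5144, -0.1573, 0.0703]
ee_rot: [-3.14, -0.001, -1.412]
contact_force: [-3.7, 2.0, 5.6]
finger_gap: 0.289
now [ 0.5144 -0.1573  0.0703] [-1.7991e+02 -6.0000e-02 -8.0900e+01] t 10.05 gap 0.289 F [-3.74  1.99  5.61] q [ 0.08 -0.09 -0.33  0.   -1.32  0.08]
shift [-0.0009  0.0006  0.0001] turn [-0.09 -0.06  0.  ]
```

```bash
python3 -m pendant '[[[0,0,0],[0,0,0]],[[0,0,0],[0,0,0]],[[0,0,0],[0,0,0]],[[0,0,0],[0,0,0]],[[0,0,0],[0,0,0]]]' 50
python3 -m pendant '[[[0,0,-0.01],[0,0,0]],[[0,0,-0.03],[0,0,0]],[[0,0,-0.06],[0,0,0]],[[0,0,-0.1],[0,0,0]],[[0,0,-0.1],[0,0,0]]]'
python3 - <<'E'
from h import *
togo([.5144,-.1573,.17],-80.9)
p=capture("side"); show("s11",p,(240,190,360,310),5)
p=capture("wrist"); show("w11",p); r=boss(p,[.512,-.156],.096); print(r); np.savez("w11.npz",**{k:p[k] for k in("R","t","fx","fy","cx","cy","frame")})
p=capture("top"); show("t11",p,(360,180,450,280),6); print(boss(p,[.512,-.156],.096))
E
```

```text
clock: 10.68
position: [0.5144, -0.1573, 0.0693]
ee_rot: [-3.14, -0.001, -1.412]
contact_force: [-0.2, 0.6, -0.1]
finger_gap: 0.501
clock: 11.3
position: [0.516, -0.1577, 0.1743]
ee_rot: [-3.133, -0.003, -1.412]
contact_force: [0.3, 0.2, -0.1]
finger_gap: 0.501
now [ 0.516  -0.1577  0.1743] [-179.51   -0.18  -80.9 ] t 11.3 gap 0.501 F [ 0.25  0.24 -0.14] q [ 0.08 -0.13 -0.18  0.   -1.51  0.08]
shift [-0.0006  0.0016  0.0043] turn [-0.49 -0.18 -0.  ]
((512.7054443359375, -156.62307739257812), (25.993242263793945, 35.0966796875), 9.234636306762695)
((512.9072875976562, -155.78863525390625), (26.40264320373535, 37.58383560180664), 7.799393653869629)
```

View pics/s11.png

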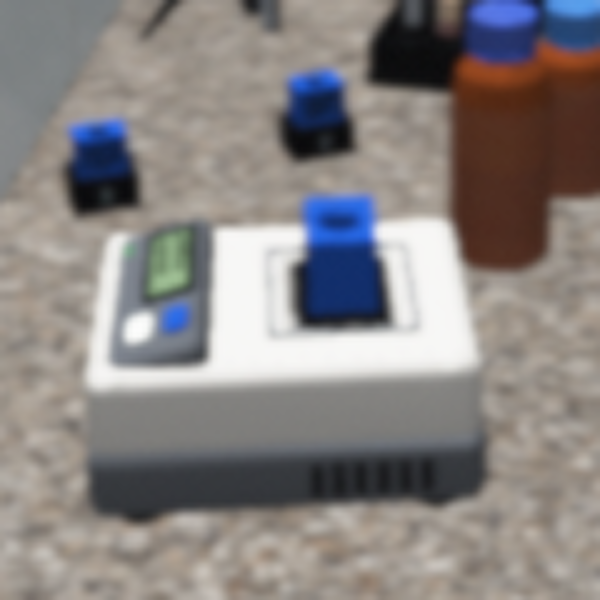

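View pics/w11.png

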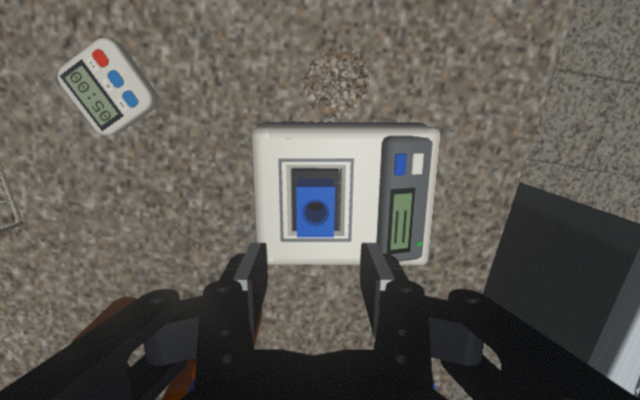

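View pics/t11.png

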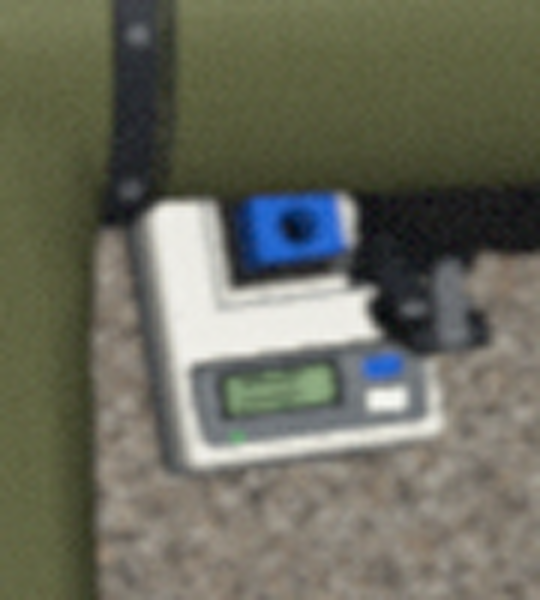

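The side, wrist and top views agree that the adapter is seated. There is an even black margin round the boss, bore at (316,211) in wrist, yaw 9.2° against the well's 9.1°, and the release TCP height is as expected (0.0703 against 0.0702). On to the red tube.

```bash
python3 - <<'E'
from h import *
togo([.537,.198,.20],-101)
E
```

```text
now [ 0.514  -0.1571  0.1691] [-1.7994e+02 -1.0000e-02 -8.0910e+01] t 11.45 gap 0.501 F [ 0.44  0.05 -0.42] q [ 0.08 -0.13 -0.19  0.   -1.51  0.08]
shift [-0.347  -0.0788 -0.0309] turn [-0.07 -0.   20.09]
```

```bash
python3 -m pendant '[[[-0.01,-0.003,-0.031],[0,0,0]],[[-0.06,-0.014,-0.031],[0,0,4]],[[-0.12,-0.027,-0.031],[0,0,8]],[[-0.18,-0.041,-0.031],[0,0,12]],[[-0.24,-0.055,-0.031],[0,0,16]]]' 50
python3 -m pendant '[[[-0.05,-0.012,0],[0,0,4]],[[-0.09,-0.025,0],[0,0,4]],[[-0.098,-0.055,0],[0,0,4]],[[-0.098,-0.055,0],[0,0,4]],[[-0.098,-0.055,0],[0,0,4]]]'
python3 - <<'E'
from h import *
togo([.537,.198,.20],-101)
p=capture("wrist"); show("w12",p)
for d in place_of(p,"tube_red"): print(d["conf"],w(p,d["centre"]))
E
```

```text
clock: 12.08
position: [0.53, 0.0903, 0.1993]
ee_rot: [-3.141, -0.001, -1.694]
contact_force: [0.8, -0.4, 0.1]
finger_gap: 0.499
clock: 12.7
position: [0.5966, 0.1788, 0.1993]
ee_rot: [-3.141, -0.001, -1.762]
contact_force: [-0.7, 0.1, 0.7]
finger_gap: 0.504
now [0.5966 0.1788 0.1993] [-1.7999e+02 -8.0000e-02 -1.0093e+02] t 12.7 gap 0.504 F [-0.68  0.06  0.67] q [ 0.61  0.1   0.09  0.   -1.56 -0.8 ]
shift [-0.0075  0.0621 -0.0007] turn [-0.01 -0.08  0.07]
0.63 [0.53241978 0.19491209 0.00119907]
```

View pics/w12.png

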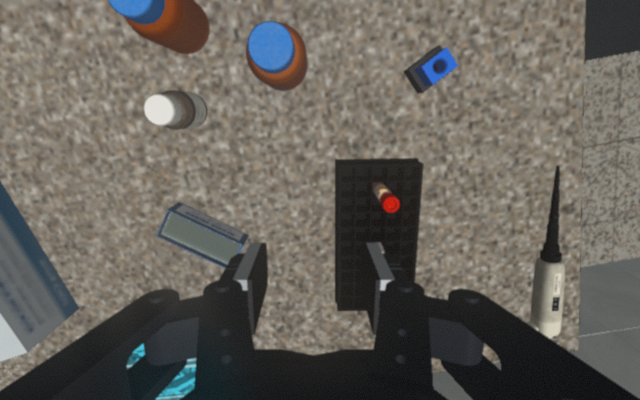

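The red cap is at (390,203) and the rack is square to the jaws. My y shift was off, because the axes had already turned. Correcting.

```bash
python3 -m pendant '[[[-0.003,0.03,0],[0,0,0]],[[-0.007,0.06,0],[0,0,0]],[[-0.007,0.062,0],[0,0,0]],[[-0.007,0.062,0],[0,0,0]],[[-0.007,0.062,0],[0,0,0]]]'
python3 - <<'E'
from h import *
togo([.537,.198,.20],-101)
p=capture("wrist"); show("w13",p); show("w13z",p,(260,150,380,250),5)
np.savez("w13.npz",**{k:p[k] for k in("R","t","fx","fy","cx","cy","frame")})
print("TCP pix",pix(p,monitor.observe()["position"]))
p=capture("side"); show("s13",p,(280,150,380,230),7)
E
```

```text
clock: 13.42
position: [0.5378, 0.1974, 0.2001]
ee_rot: [-3.14, -0.0, -1.762]
contact_force: [0.7, -0.3, 0.7]
finger_gap: 0.5
now [0.5378 0.1974 0.2001] [-1.7991e+02 -1.0000e-02 -1.0095e+02] t 13.43 gap 0.5 F [ 0.66 -0.32  0.72] q [ 0.7  -0.03 -0.05  0.   -1.56 -0.89]
shift [-0.0004  0.0009  0.0001] turn [-0.09 -0.01  0.05]
TCP pix [309.43827978 258.62776898]
```

View pics/w13.png

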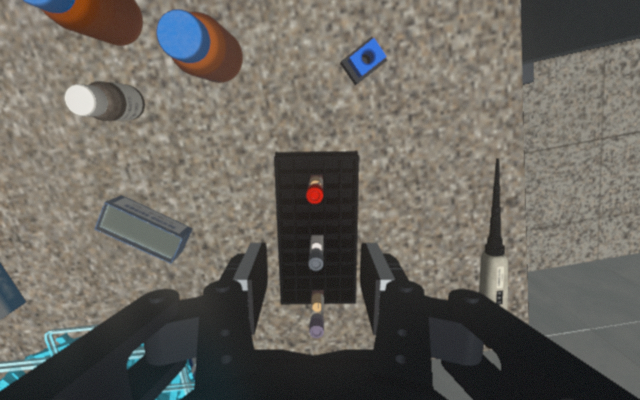

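View pics/w13z.png

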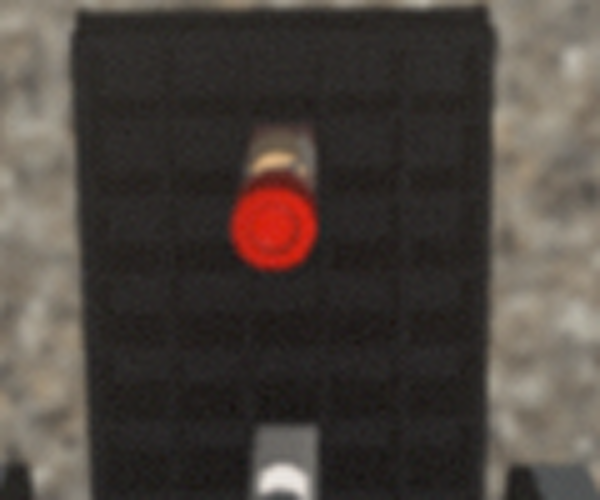

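View pics/s13.png

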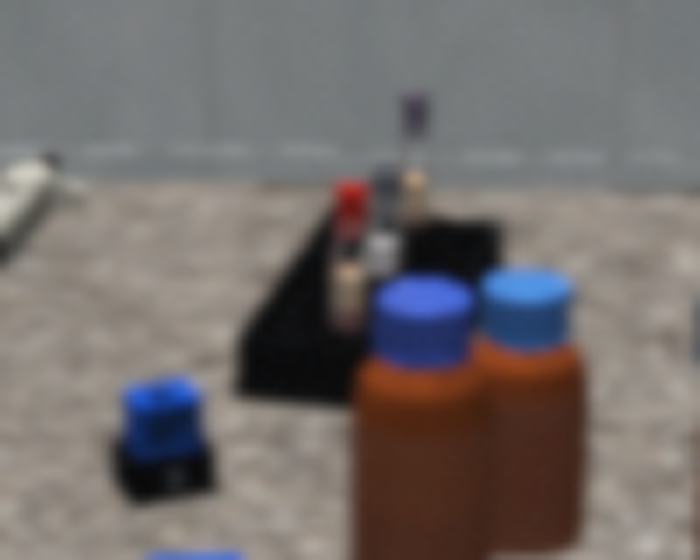

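```bash
python3 - <<'E'
from h import *
p=np.load("w13.npz"); p={k:p[k] for k in p}
f=p["frame"].astype(int); m=((f[:,:,0]>150)&(f[:,:,1]<90)).astype(np.uint8)
k,l,st,ce=cv2.connectedComponentsWithStats(m); i=1+st[1:,4].argmax(); print(st[i],ce[i])
X=ray(p,ce[i],.088); print(X)
# bias +2.0 mm along tool y
y=np.radians(-100.95); ty=np.array([np.sin(y),-np.cos(y),0]); tx=np.array([np.cos(y),np.sin(y),0])
T=X-.002*ty; print(T); T[2]=.062; togo(T,-101)
E
```

```text
[307 188  16  15 200] [314.325 195.02 ]
[0.53501406 0.19563482 0.088     ]
[0.53697764 0.19525492 0.088     ]
now [0.5378 0.1974 0.1999] [-1.7993e+02 -4.0000e-02 -1.0095e+02] t 13.53 gap 0.501 F [-0.39 -0.5  -0.05] q [ 0.7  -0.03 -0.05  0.   -1.56 -0.89]
shift [0.0022 0.0006 0.1379] turn [-0.07 -0.04  0.05]
```

```bash
python3 -m pendant '[[[0.002,0.0005,0.03],[0,0,0]],[[0.002,0.0005,0.06],[0,0,0]],[[0.002,0.0005,0.08],[0,0,0]],[[0.002,0.0005,0.08],[0,0,0]],[[0.002,0.0005,0.08],[0,0,0]]]'
python3 - <<'E'
from h import *
togo([.537,.1953,.063],-101)
p=capture("wrist"); show("w14",p); show("w14z",p,(220,180,420,340),4)
E
```

```text
clock: 14.15
position: [0.5374, 0.196, 0.1216]
ee_rot: [-3.138, 0.001, -1.761]
contact_force: [0.4, -0.4, 0.5]
finger_gap: 0.503
now [0.5374 0.196  0.1216] [-1.7982e+02  3.0000e-02 -1.0091e+02] t 14.15 gap 0.503 F [ 0.38 -0.45  0.46] q [ 0.7  -0.02 -0.18  0.   -1.41 -0.89]
shift [0.0008 0.0005 0.0586] turn [-0.18  0.03  0.09]
```

View pics/w14z.png

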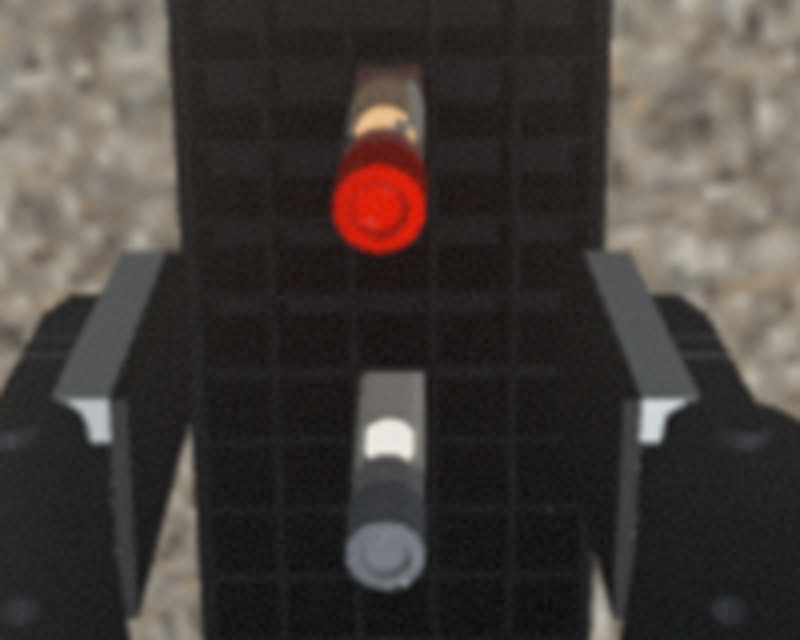

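The red cap at zoomed x≈380 lies midway between the pads (mid ≈376). Going down and closing.

```bash
python3 -m pendant '[[[0.0005,0.0005,0.02],[0,0,0]],[[0.0005,0.0005,0.04],[0,0,0]],[[0.0005,0.0005,0.058],[0,0,0]],[[0.0005,0.0005,0.058],[0,0,0]],[[0.0005,0.0005,0.058],[0,0,0]]]'
python3 - <<'E'
from h import *
togo([.537,.1953,.063],-101)
p=capture("wrist"); show("w15",p,(220,180,420,340),4)
p=capture("side"); show("s15",p,(280,150,380,230),7)
E
```

```text
clock: 14.82
position: [0.5365, 0.1955, 0.0626]
ee_rot: [-3.139, -0.0, -1.761]
contact_force: [0.3, 0.1, 0.2]
finger_gap: 0.497
now [0.5365 0.1955 0.0626] [-1.7987e+02 -1.0000e-02 -1.0090e+02] t 14.82 gap 0.497 F [0.3  0.06 0.18] q [ 0.7   0.01 -0.26  0.   -1.3  -0.89]
shift [ 0.0001 -0.0005 -0.0004] turn [-0.13 -0.01  0.1 ]
```

View pics/w15.png

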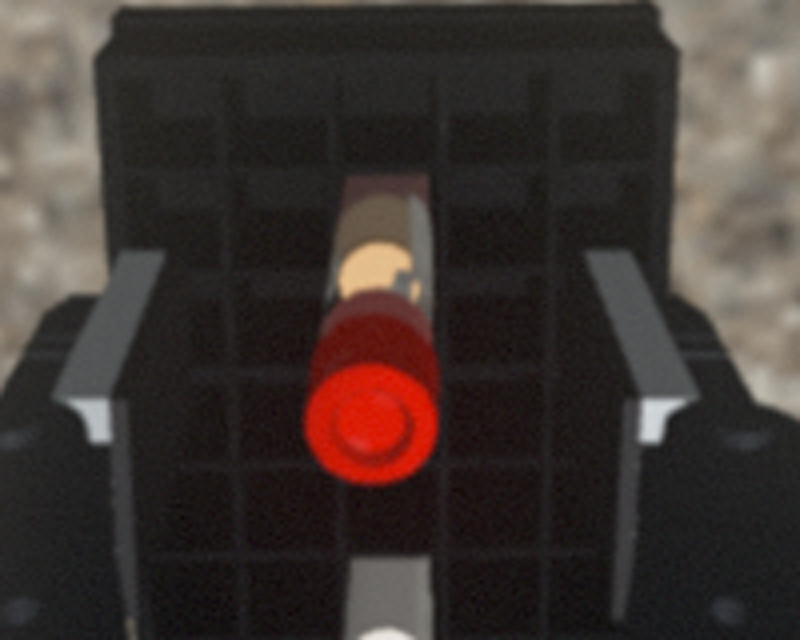

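View pics/s15.png

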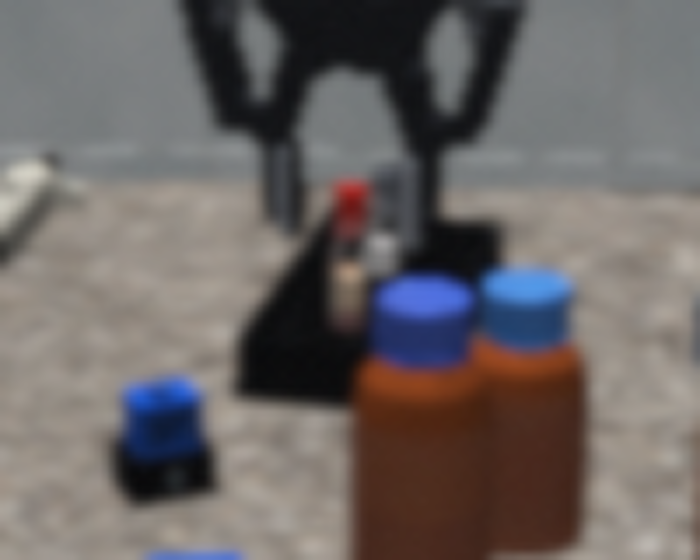

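```bash
python3 -m pendant '[[[0,0,0],[0,0,0]],[[0,0,0],[0,0,0]],[[0,0,0],[0,0,0]],[[0,0,0],[0,0,0]],[[0,0,0],[0,0,0]]]' 0
python3 -m pendant '[[[0,0,0],[0,0,0]],[[0,0,-0.005],[0,0,0]],[[0,0,-0.02],[0,0,0]],[[0,0,-0.03],[0,0,0]],[[0,0,-0.03],[0,0,0]]]'
python3 - <<'E'
from h import *
togo([.537,.1953,.22],-101)
p=capture("wrist"); show("w16",p,(220,180,420,340),4)
p=capture("side"); show("s16",p,(280,150,380,230),7)
E
```

```text
clock: 15.55
position: [0.5363, 0.1956, 0.0626]
ee_rot: [-3.14, 0.0, -1.761]
contact_force: [-1.6, -0.3, 4.5]
finger_gap: 0.129
clock: 16.18
position: [0.5368, 0.1957, 0.0938]
ee_rot: [-3.138, 0.001, -1.761]
contact_force: [0.1, -0.1, -0.2]
finger_gap: 0.127
now [0.5368 0.1957 0.0938] [-1.7980e+02  8.0000e-02 -1.0092e+02] t 16.18 gap 0.127 F [ 0.06 -0.12 -0.16] q [ 0.7  -0.01 -0.22  0.   -1.36 -0.89]
shift [ 0.0002 -0.0007 -0.1262] turn [-0.2   0.08  0.08]
```

View pics/w16.png

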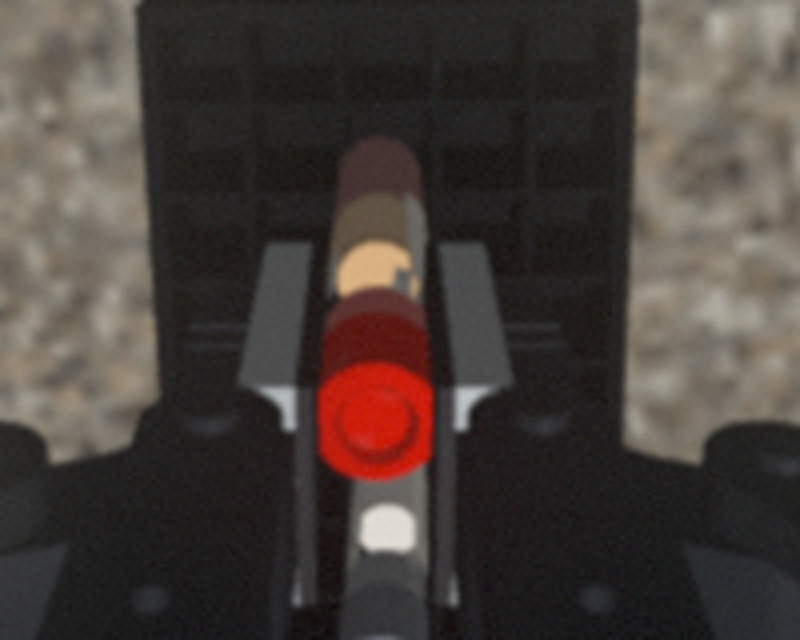

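View pics/s16.png

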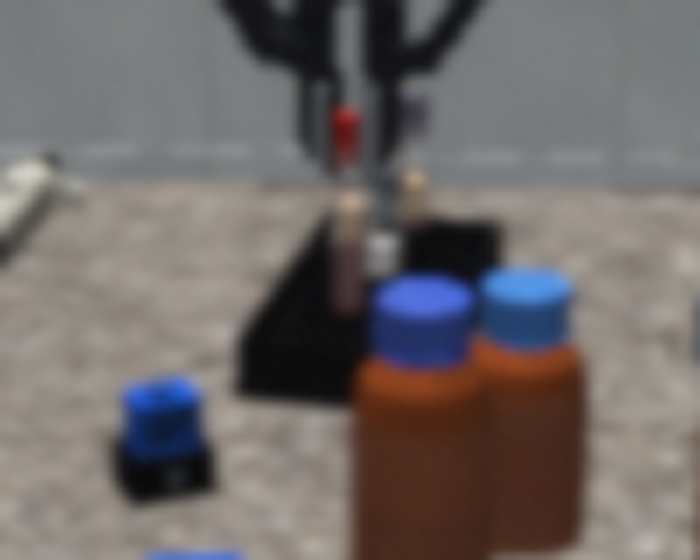

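The red tube is held by the cap and rising straight out; the neighbours are still in place. Lifting well above the bottles.

```bash
python3 -m pendant '[[[0,0,-0.03],[0,0,0]],[[0,0,-0.06],[0,0,0]],[[0,0,-0.1],[0,0,0]],[[0,0,-0.13],[0,0,0]],[[0,0,-0.13],[0,0,0]]]'
python3 - <<'E'
from h import *
togo([.514,-.157,.225],-80.9)
p=capture("wrist"); show("w17",p,(220,180,420,340),4)
np.savez("w17.npz",**{k:p[k] for k in("R","t","fx","fy","cx","cy","frame")})
print(monitor.observe()["position"])
p=capture("side"); show("s17",p,(280,110,380,210),6)
np.savez("s17.npz",**{k:p[k] for k in("R","t","fx","fy","cx","cy","frame")})
E
```

```text
clock: 16.9
position: [0.5368, 0.1958, 0.2248]
ee_rot: [-3.137, 0.003, -1.761]
contact_force: [0.5, -0.8, -1.0]
finger_gap: 0.129
now [0.5368 0.1958 0.2248] [-1.7972e+02  1.5000e-01 -1.0092e+02] t 16.9 gap 0.129 F [ 0.48 -0.82 -0.99] q [ 0.7  -0.04 -0.01  0.   -1.6  -0.89]
shift [ 0.3507 -0.0444 -0.0009] turn [ -0.3    0.1  -20.02]
[0.53612836 0.19572344 0.22264192]
```

View pics/w17.png

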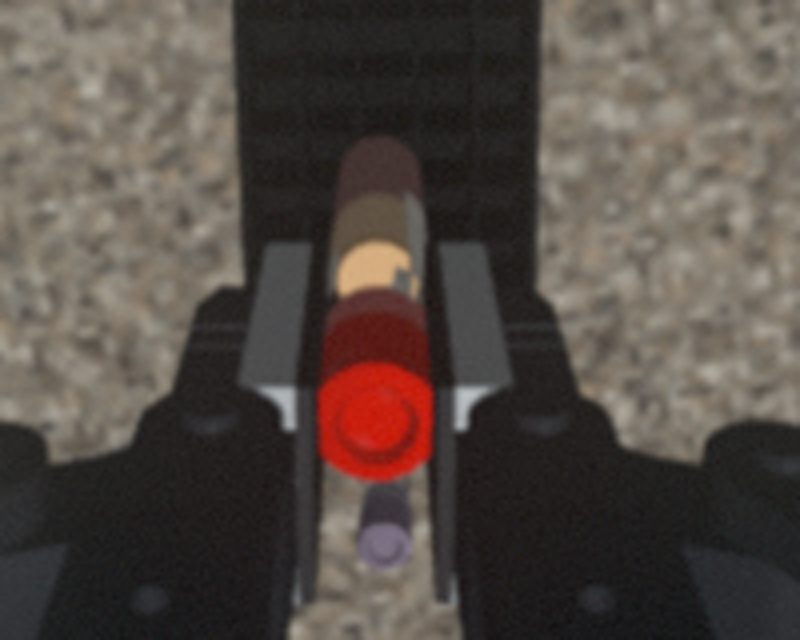

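View pics/s17.png

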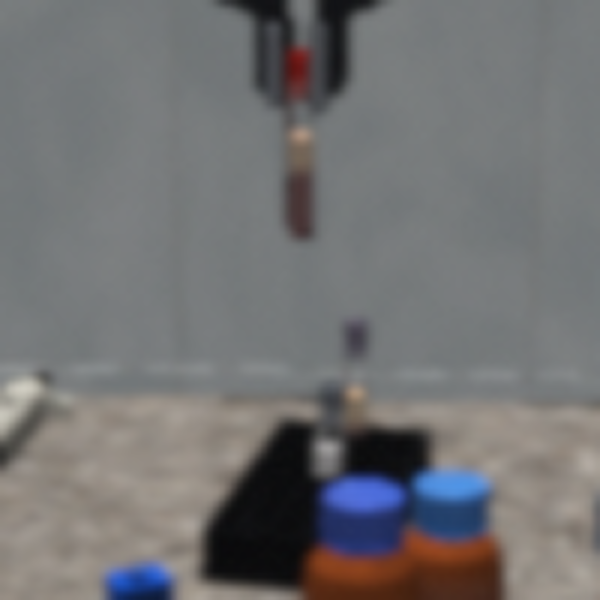

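```bash
cat > tilt.py <<'E'
from h import *
def tilt(p,z,yaw,cap,ball):
    tip=z-.0596
    A=ray(p,cap,tip+.085); B=ray(p,ball,tip+.00625); d=A-B
    y=np.radians(yaw); tx=np.array([np.cos(y),np.sin(y),0]); ty=np.array([np.sin(y),-np.cos(y),0])
    print("cap",A.round(4),"ball",B.round(4),"lean top tool x,y deg",np.degrees([d@tx/.07875,d@ty/.07875]).round(2))
    return A,B
E
python3 - <<'E'
from tilt import *
p=dict(np.load("w17.npz")); tilt(p,.2235,-100.92,(314,285.3),(315,224.3))
s=dict(np.load("s17.npz"));X=[.5366,.1957,.165];print(pix(s,X),pix(s,[.5366,.1957,.25]))
E
```

```text
cap [0.5347 0.1963 0.2489] ball [0.5347 0.1985 0.1702] lean top tool x,y deg [ 1.57 -0.28]
[329.52241282 147.8494432 ] [329.62356603 115.98623143]
```

```bash
python3 -m pendant '[[[0.02,-0.002,0],[0,0,0]],[[0.06,-0.007,0],[0,0,0]],[[0.1,-0.012,0],[0,0,0]],[[0.14,-0.018,0],[0,0,0]],[[0.18,-0.023,0],[0,0,0]]]'
python3 -m pendant '[[[0.04,-0.005,0],[0,0,0]],[[0.08,-0.01,0],[0,0,0]],[[0.12,-0.015,0],[0,0,0]],[[0.15,-0.019,0],[0,0,0]],[[0.16,-0.021,0],[0,0,0]]]'
python3 - <<'E'
from h import *
togo([.514,-.157,.223],-101)
E
```

```text
clock: 17.62
position: [0.5236, 0.0123, 0.2212]
ee_rot: [-3.141, -0.001, -1.761]
contact_force: [-0.1, 0.3, -0.7]
finger_gap: 0.128
clock: 18.25
position: [0.5137, -0.1487, 0.2213]
ee_rot: [3.141, -0.001, -1.764]
contact_force: [0.9, 0.7, -0.5]
finger_gap: 0.13
now [ 0.5137 -0.1487  0.2213] [ 1.7999e+02 -4.0000e-02 -1.0105e+02] t 18.25 gap 0.13 F [ 0.87  0.7  -0.51] q [ 0.09 -0.13 -0.1   0.   -1.6  -0.29]
shift [ 0.0081 -0.0019 -0.0017] turn [ 0.01 -0.04 -0.05]
```

```bash
python3 -m pendant '[[[0.004,-0.001,0],[0,0,0]],[[0.008,-0.002,0.01],[0,0,0]],[[0.008,-0.002,0.02],[0,0,0]],[[0.008,-0.002,0.026],[0,0,0]],[[0.008,-0.002,0.026],[0,0,0]]]'
python3 - <<'E'
from h import *
p=capture("wrist");togo([.514,-.157,.166],-101)
show("w18",p,(220,120,420,320),4)
np.savez("w18.npz",**{k:p[k] for k in("R","t","fx","fy","cx","cy","frame")})
p=capture("side"); show("s18",p,(240,150,360,270),5)
p=capture("top"); show("t18",p,(360,160,460,260),5)
E
```

```text
clock: 18.88
position: [0.5151, -0.1546, 0.1956]
ee_rot: [-3.141, -0.0, -1.761]
contact_force: [0.3, -1.0, 0.0]
finger_gap: 0.133
now [ 0.5153 -0.1547  0.1962] [-1.7993e+02 -2.0000e-02 -1.0088e+02] t 18.93 gap 0.125 F [ 0.08  0.2  -1.54] q [ 0.08 -0.13 -0.14  0.   -1.56 -0.27]
shift [0.0025 0.0008 0.0302] turn [-0.07 -0.02  0.12]
```

View pics/w18.png

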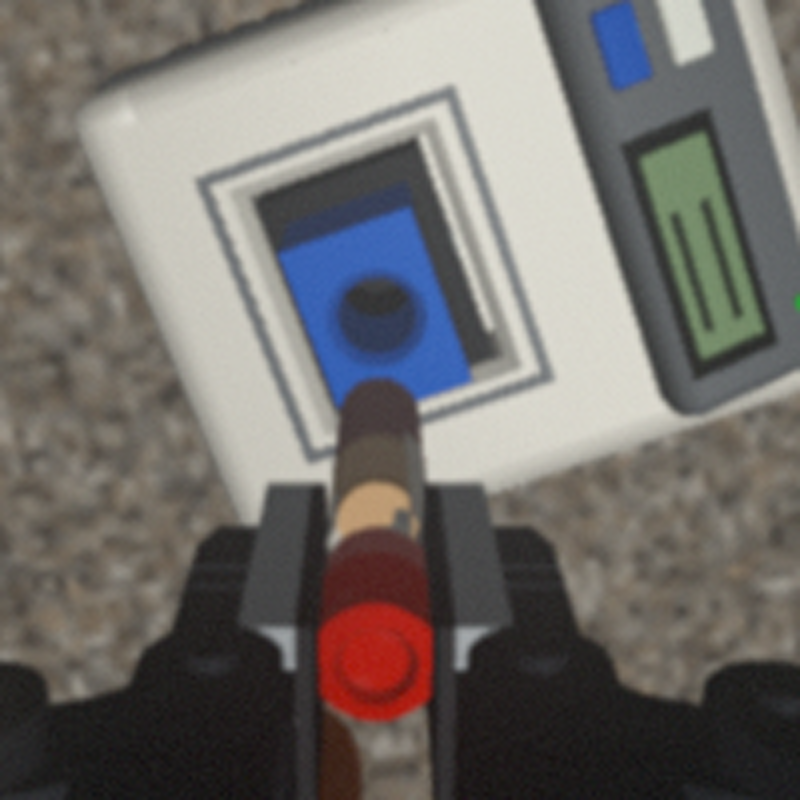

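View pics/s18.png

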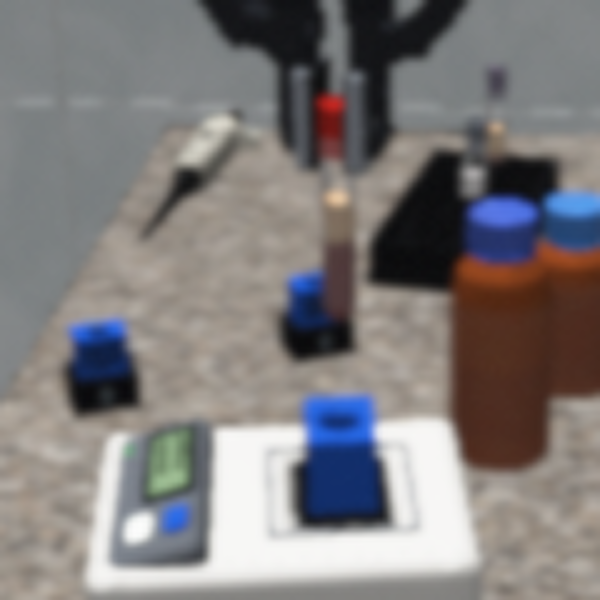

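View pics/t18.png

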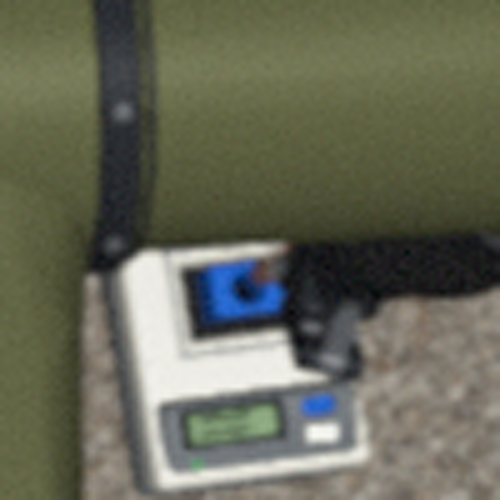

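```bash
python3 - <<'E'
from tilt import *
p=dict(np.load("w18.npz"))
f=lambda a,b:((a+.5)/4-.5+220,(b+.5)/4-.5+120)
A,B=tilt(p,.196,-100.9,f(376,661),f(380,418))
M=ray(p,f(377,318),.096); print("mouth",M)
r=boss(p,[.512,-.157],.096);print(r)
y=np.radians(-100.9); tx=np.array([np.cos(y),np.sin(y),0]); ty=np.array([np.sin(y),-np.cos(y),0])
print("tool shift needed",(M-B)@tx,(M-B)@ty)
c=capture("side")
# side prediction: vertical tube
B2=np.array([.5153,-.1547,.1364]); print(pix(c,B2),pix(c,B2+[0,0,.085]),pix(c,[.5144,-.1573,.096]))
t=capture("top"); m=boss(t,[.512,-.157],.096); print("top boss",m)
E
```

```text
cap [ 0.513  -0.1552  0.2214] ball [ 0.5128 -0.1527  0.1427] lean top tool x,y deg [ 1.73 -0.47]
mouth [ 0.51250459 -0.15638063  0.096     ]
((512.63525390625, -156.63182067871094), (26.087255477905273, 35.93470764160156), 8.935711860656738)
tool shift needed 0.003622707973216558 -0.0004188366767606012
[307.32348104 212.42437319] [306.31961044 168.29932704] [307.13518841 232.54436536]
top boss ((513.1533203125, -155.55259704589844), (26.73582649230957, 36.22736358642578), 9.598134994506836)
```

Apparent tip offset from the bore is 3.6 mm along tool x and −0.4 mm along y. Correcting, then lowering partway.

```bash
python3 -m pendant '[[[0.0036,-0.0004,0],[0,0,0]],[[0.0036,-0.0004,0.008],[0,0,0]],[[0.0036,-0.0004,0.016],[0,0,0]],[[0.0036,-0.0004,0.022],[0,0,0]],[[0.0036,-0.0004,0.022],[0,0,0]]]'
python3 -m pendant '[[[0,0,0],[0,0,0]],[[0,0,0],[0,0,0]],[[0,0,0],[0,0,0]],[[0,0,0],[0,0,0]],[[0,0,0],[0,0,0]]]'
python3 - <<'E'
from h import *
p=capture("wrist");togo([.5144,-.157,.166],-100.9)
show("w19",p,(220,120,420,320),4)
np.savez("w19.npz",**{k:p[k] for k in("R","t","fx","fy","cx","cy","frame")})
p=capture("side"); show("s19",p,(270,160,350,260),6)
E
```

```text
clock: 19.75
position: [0.5147, -0.1585, 0.1735]
ee_rot: [-3.141, -0.0, -1.761]
contact_force: [0.3, -0.0, 0.2]
finger_gap: 0.13
clock: 20.38
position: [0.515, -0.1586, 0.1744]
ee_rot: [-3.14, -0.0, -1.761]
contact_force: [-0.1, -0.6, 0.1]
finger_gap: 0.128
now [ 0.515  -0.1585  0.1744] [-1.7991e+02 -1.0000e-02 -1.0091e+02] t 20.43 gap 0.127 F [-1.82  0.26 -0.5 ] q [ 0.08 -0.12 -0.18  0.   -1.52 -0.27]
shift [-0.0014  0.0009  0.0084] turn [-0.09 -0.01 -0.01]
```

View pics/w19.png

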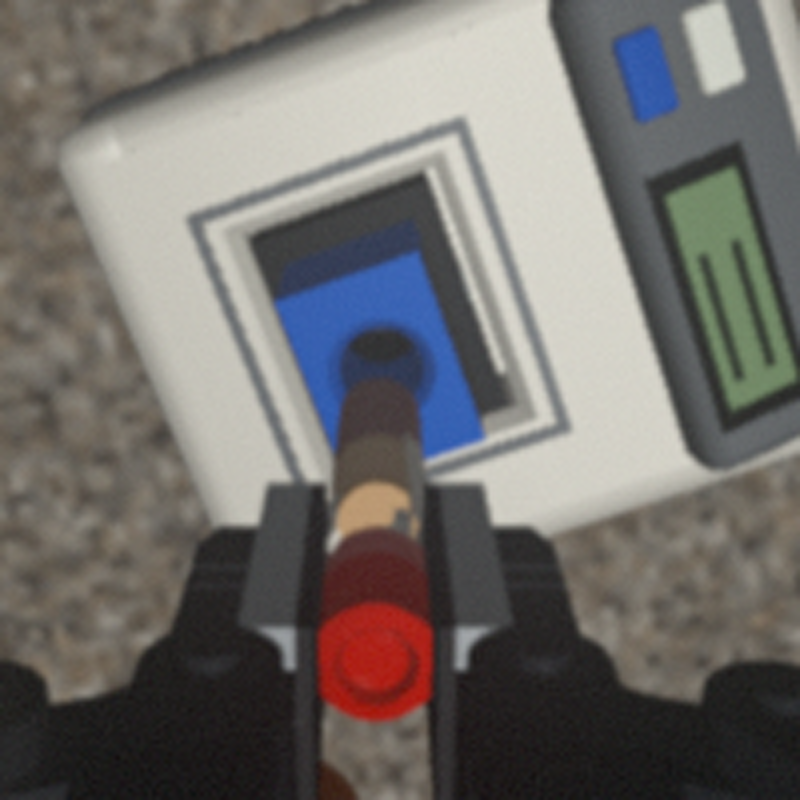

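View pics/s19.png

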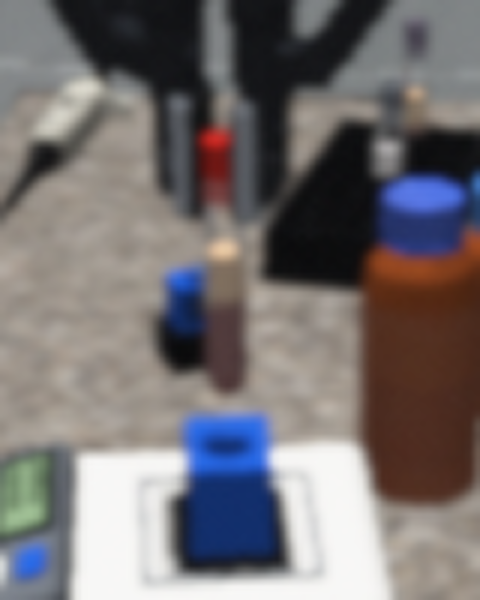

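```bash
python3 - <<'E'
from tilt import *
p=dict(np.load("w19.npz"))
f=lambda a,b:((a+.5)/4-.5+220,(b+.5)/4-.5+120)
A,B=tilt(p,.1744,-100.9,f(376,661),f(380,418))
M=ray(p,f(379.5,368.5),.096); print("mouth",M)
y=np.radians(-100.9); tx=np.array([np.cos(y),np.sin(y),0]); ty=np.array([np.sin(y),-np.cos(y),0])
print("tool shift needed",(M-B)@tx,(M-B)@ty)
c=capture("side")
print("side tip pred",pix(c,B-[0,0,.00625]),pix(c,M),"meas tip ~",(270+227/6,160+392/6),"mouth",(270+227/6,160+443/6))
E
```

```text
cap [ 0.513  -0.159   0.1998] ball [ 0.5129 -0.1566  0.121 ] lean top tool x,y deg [ 1.67 -0.4 ]
mouth [ 0.51284069 -0.15693422  0.096     ]
tool shift needed 0.0003414328743971011 -3.774929825507771e-05
side tip pred [306.14606033 223.37208058] [306.32990515 232.42599897] meas tip ~ (307.8333333333333, 225.33333333333331) mouth (307.8333333333333, 233.83333333333331)
```

```bash
python3 -m pendant '[[[0.0003,0,0.002],[0,0,0]],[[0.0003,0,0.004],[0,0,0]],[[0.0003,0,0.006],[0,0,0]],[[0.0003,0,0.008],[0,0,0]],[[0.0003,0,0.008],[0,0,0]]]'
python3 -m pendant '[[[0,0,0],[0,0,0]],[[0,0,0],[0,0,0]],[[0,0,0],[0,0,0]],[[0,0,0],[0,0,0]],[[0,0,0],[0,0,0]]]'
python3 - <<'E'
from h import *
p=capture("wrist");togo([.5144,-.157,.166],-100.9)
show("w20",p,(220,120,420,320),4)
np.savez("w20.npz",**{k:p[k] for k in("R","t","fx","fy","cx","cy","frame")})
p=capture("side"); show("s20",p,(270,160,350,260),6)
for n in("bottle_tall","bottle_left","bottle_back","timer","tube_purple"):
    print(n,[(round(d["conf"],2),w(p,d["centre"]).round(3)) for d in place_of(p,n)[:2]])
p=capture("top"); show("t20",p,(370,180,450,260),7)
E
```

```text
clock: 21.15
position: [0.5149, -0.1588, 0.1661]
ee_rot: [-3.14, -0.0, -1.761]
contact_force: [-0.2, -0.3, 0.1]
finger_gap: 0.128
clock: 21.78
position: [0.515, -0.1589, 0.1664]
ee_rot: [-3.14, -0.0, -1.761]
contact_force: [0.4, 0.9, -0.7]
finger_gap: 0.127
now [ 0.515  -0.1588  0.1663] [-1.7991e+02 -1.0000e-02 -1.0091e+02] t 21.82 gap 0.126 F [ 0.35 -0.24 -0.46] q [ 0.07 -0.12 -0.19  0.   -1.5  -0.26]
shift [-0.0017  0.0009  0.0003] turn [-0.09 -0.01 -0.01]
bottle_tall [(0.92, array([ 0.571, -0.008, -0.004]))]
bottle_left [(0.61, array([0.607, 0.066, 0.001]))]
bottle_back [(0.9, array([0.687, 0.016, 0.   ]))]
timer [(0.59, array([ 0.706, -0.212,  0.001])), (0.39, array([ 0.491, -0.156, -0.003]))]
tube_purple [(0.6, array([ 0.556,  0.317, -0.003])), (0.24, array([ 0.514, -0.156,  0.103]))]
```

View pics/w20.png

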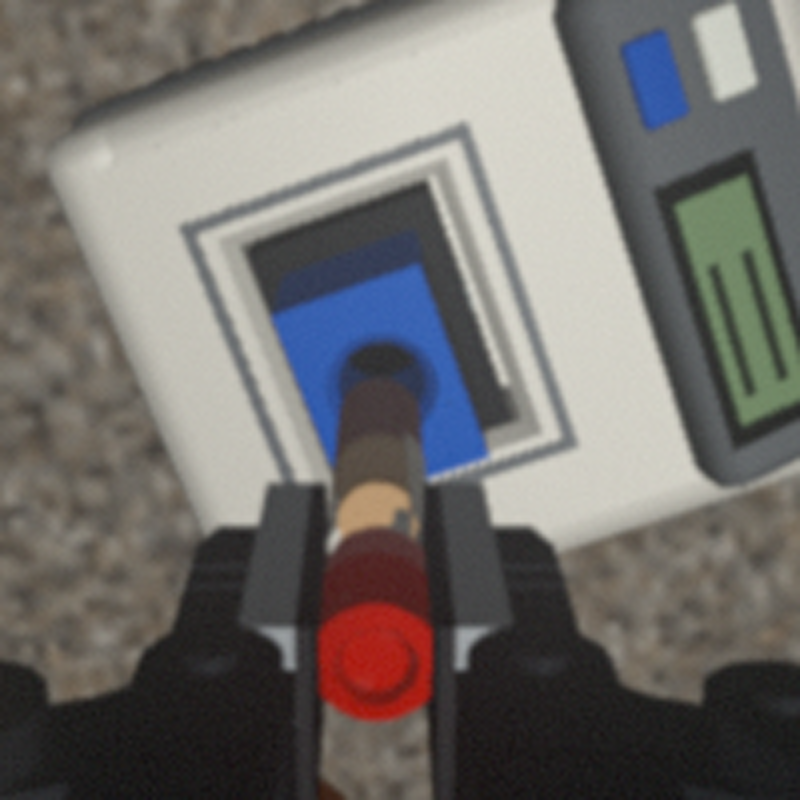

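View pics/s20.png

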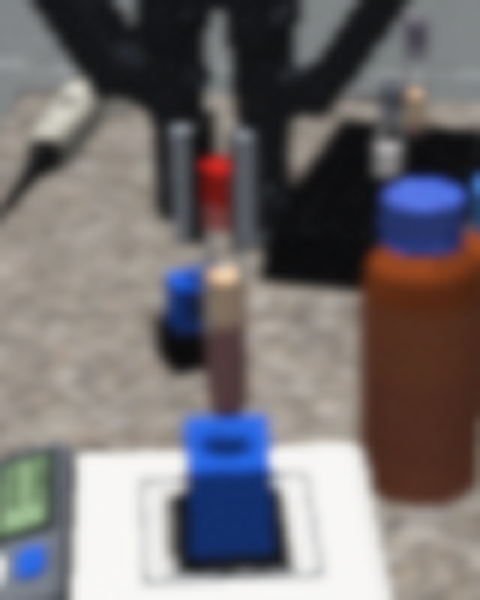

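View pics/t20.png

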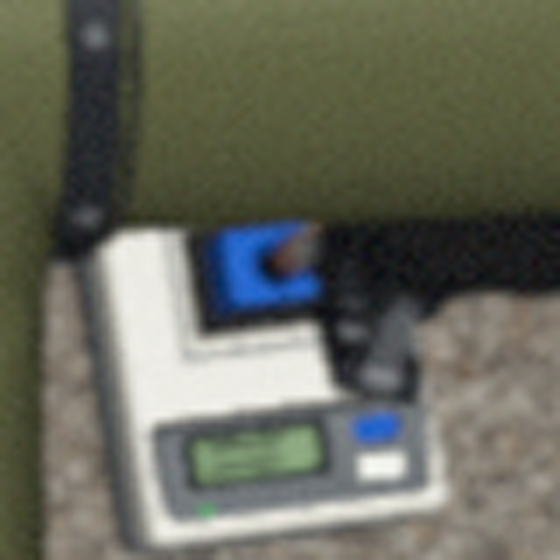

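```bash
python3 - <<'E'
from tilt import *
p=dict(np.load("w20.npz"))
f=lambda a,b:((a+.5)/4-.5+220,(b+.5)/4-.5+120)
A,B=tilt(p,.1664,-100.9,f(376,661),f(380,418))
M=ray(p,f(380,386.5),.096); print("mouth",M)
y=np.radians(-100.9); tx=np.array([np.cos(y),np.sin(y),0]); ty=np.array([np.sin(y),-np.cos(y),0])
print("tool shift needed",(M-B)@tx,(M-B)@ty)
c=capture("side")
for l in("bore_mouth","tube_red","adapter"): print(l,[(round(d["conf"],2),w(c,d["centre"]).round(4)) for d in place_of(c,l)[:3]])
print("side mouth",pix(c,M),"tip",pix(c,B-[0,0,.00625]))
t=capture("top"); z=lambda q:((q-[370,180]+.5)*7-.5).round()
print("top mouth",z(pix(t,M)),"tip",z(pix(t,B-[0,0,.00625])),"boss corner",[z(pix(t,M+np.array([a,b,0])@Ro.from_euler('z',9.1,degrees=True).as_matrix().T)) for a,b in((-.013,.018),(-.013,-.018),(.013,-.018))])
print(monitor.observe()["joint_vel"].round(4))
E
```

```text
cap [ 0.5129 -0.1593  0.1918] ball [ 0.5128 -0.1569  0.113 ] lean top tool x,y deg [ 1.68 -0.4 ]
mouth [ 0.51284424 -0.15654281  0.096     ]
tool shift needed -0.0003571799927308088 3.465703386839061e-05
bore_mouth [(0.86, array([ 0.5116, -0.1578,  0.0989])), (0.64, array([0.4746, 0.0936, 0.0401]))]
tube_red [(0.56, array([ 0.5157, -0.1602,  0.1024]))]
adapter [(0.75, array([ 0.5145, -0.1538,  0.0384])), (0.63, array([0.4705, 0.0989, 0.0017])), (0.59, array([0.3737, 0.0285, 0.0009]))]
side mouth [306.35564613 232.32699199] tip [306.19033684 227.28717882]
top mouth [275. 266.] tip [283. 262.] boss corner [array([231., 309.]), array([332., 296.]), array([319., 224.])]
[ 0.0016 -0.0008 -0.0002 -0.0005 -0.0003 -0.0016]
```

All three views agree on the tip being about 0.4 mm off the axis and about 10 mm above the mouth. Handing in.

```bash
python3 - <<'E'
from station import ctrl
print(ctrl.hand_in())
E
```

```text
the job is handed in; nothing more can be done
None
```

I set the large adapter in the reader's well and let go of it. I then lifted the red-capped tube out of the rack, carried it over the bottles and handed the job in at about 22 s. The arm was still holding the tube over the bore. The hand-in gave no verdict, so this rests on my own checks.

- **Adapter:** it sits on the well floor. The tool height at release was 70.3 mm, against 70.2 mm expected for full depth. It is turned 9.2° and the well 9.1°, and its centre is within about 1 mm of the well's.
- **Tube:** the last wrist picture put the tip about 0.4 mm off the bore axis. By tool height it is about 10 mm above the mouth. The side and top views agreed with both figures, and the gripper felt no contact force.
- **Everything else:** a last look at the three bottles, the timer and the purple tube showed no shift beyond the 4 mm measuring error. The grey tube was still standing in its rack in the side view. The vial was not measured again at the end, but the arm never went near it.

**Disagreements:**
- The wrist camera shows objects about 2 mm to one side of where the fingers are. I allowed for this by placing everything relative to that same camera.
- The wrist camera also shows the tube leaning about 1.7°. I couldn't confirm this from another view, but it is well inside the 5.7° limit, so I left it.
- The networks' positions for the tip and the bore mouth differed from mine by a few millimetres, within their stated accuracy.

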